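# Load the scent tiles on the airing rack

### The job

Draw the bolt of the airing rack and slide its cover all the way back, then set every scent tile lying on the bench flat and centred on top of a dome of its own, so that it balances there level and touches nothing else. When they all lie still, close the cover fully and shoot the bolt fully home into its keeper; leave the vials, jar, atomiser and beaker where they stand.

Things in the scene. Friction and masses are not known exactly. Their poses are not given: they have to be found in the camera images.
- rack: airing rack, fixed: white base plate 180 mm (x) by 430 mm (y) with a blue top 6 mm above the bench, open at front and back; at each end an upright white cheek (15 mm thick, inner faces 400 mm apart, tops 56 mm above the bench) carries an aluminium rail (top at 66 mm) that runs on 180 mm behind the plate. Origin under the plate's centre; x to its back, y along the row of domes, z up
- cover (a joint): clear sliding cover that runs between the rails over the domes (58 to 64 mm above the bench): 0 when fully closed, grows to 0.180 m as it slides back along the rack's +x; it takes about 3 N to slide and stays where it is left; it cannot move while the bolt is in the keeper
- cover_pull (a point): middle of the black bar pull on the cover's aluminium front strip: round bar 12 mm thick along the rack's y, 80 mm between its posts, its centre 96 mm above the bench and 32 mm above the strip; moves with the cover
- bolt (a joint): steel barrel bolt on the cover's front strip: 0 when fully home in the keeper, 0.030 m when fully drawn; drawing moves it along the rack's +y, shooting it home along -y. It takes about 2 N, stays where it is left, and its tip is clear of the keeper from 0.022 m; it enters the keeper only when the cover is closed
- bolt_knob (a point): point on the axis of the bolt's upright round knob (12 mm thick, a 14 mm ball at its top), 94 mm above the bench; the knob rises from the bolt bar (bar top 77 mm above the bench) to 107 mm. Guide loops 81 mm high stand 34 mm from the knob in -y and 56 mm in +y when the bolt is home. Moves with bolt and cover
- keeper: the bolt's keeper: steel staple 24 mm (x) by 12 mm (y), 18 mm high, fixed on top of the front end of the rack's -y rail; origin under its centre, axes as the rack's
- tile1: unglazed ceramic scent tile, brick red, a flat slab 56 x 40 x 12 mm, about 50 g; origin at its middle, x along its 56 mm length, y along its 40 mm width, z through its thickness (either face may be up); lies flat on the bench at the start, or is absent
- tile2: unglazed ceramic scent tile, pale yellow, a flat slab 56 x 40 x 12 mm, about 50 g; origin at its middle, x along its 56 mm length, y along its 40 mm width, z through its thickness (either face may be up); lies flat on the bench at the start, or is absent
- tile3: unglazed ceramic scent tile, grey-blue, a flat slab 56 x 40 x 12 mm, about 50 g; origin at its middle, x along its 56 mm length, y along its 40 mm width, z through its thickness (either face may be up); lies flat on the bench at the start, or is absent
- tile4: unglazed ceramic scent tile, orange, a flat slab 56 x 40 x 12 mm, about 50 g; origin at its middle, x along its 56 mm length, y along its 40 mm width, z through its thickness (either face may be up); lies flat on the bench at the start, or is absent
- dome1 (a point): top of the first (-y end) of the four fixed white porcelain domes on the airing rack: smooth spherical cap, radius of curvature 40 mm, the top 16 mm above the blue plate and 22 mm above the bench; the domes stand in a row along the rack's y, 80 mm apart, 20 mm in front of the plate's centre line; z up, axes as the rack's
- dome2 (a point): top of the second of the four fixed white porcelain domes on the airing rack: smooth spherical cap, radius of curvature 40 mm, the top 16 mm above the blue plate and 22 mm above the bench; the domes stand in a row along the rack's y, 80 mm apart, 20 mm in front of the plate's centre line; z up, axes as the rack's
- dome3 (a point): top of the third of the four fixed white porcelain domes on the airing rack: smooth spherical cap, radius of curvature 40 mm, the top 16 mm above the blue plate and 22 mm above the bench; the domes stand in a row along the rack's y, 80 mm apart, 20 mm in front of the plate's centre line; z up, axes as the rack's
- dome4 (a point): top of the fourth (+y end) of the four fixed white porcelain domes on the airing rack: smooth spherical cap, radius of curvature 40 mm, the top 16 mm above the blue plate and 22 mm above the bench; the domes stand in a row along the rack's y, 80 mm apart, 20 mm in front of the plate's centre line; z up, axes as the rack's
- vial1: small loose red scent vial with a white cap, 24 mm across, 58 mm high; origin under its base; to be left alone
- vial2: small loose yellow scent vial with a white cap, 24 mm across, 58 mm high; origin under its base; to be left alone
- vial3: small loose clear scent vial with a white cap, 24 mm across, 58 mm high; origin under its base; to be left alone
- vial4: small loose orange scent vial with a white cap, 24 mm across, 58 mm high; origin under its base; to be left alone
- amber: loose amber glass jar with a black cap, 44 mm across, 75 mm high; origin under its base; to be left alone
- atomiser: loose clear spray atomiser with a white head, 30 mm across, 98 mm high; origin under its base; to be left alone
- beaker: loose empty glass beaker, 60 mm across, 75 mm high; origin under its base; to be left alone
Not all that is in view belongs to the job. Of the things that look like the tile3, the smallest one is meant.

How it is judged:
By the outcome, as a careful person would: the job done as asked, in the order asked, and still so for the second after the job is handed in, with the robot touching nothing.
Of tile1, tile2, tile3, tile4 only 3 to 4 are there at a start; the rules pass over those that are not, and their reading is None.
At some moment in a run one of tile1, tile2, tile3, tile4 may be knocked a few centimetres aside while the robot is not near it.
It also fails if it takes over 210 s, if anything falls off the work surface, if the arm or the gripper's body presses on something with over 40 N, if the wrist force passes 120 N, or if a joint passes its speed limit or range.

### The arm

A 7-joint arm with a two-finger parallel gripper is mounted at the origin on the work surface. World frame = base frame: x ahead of the robot, y to its left, z up, the work surface at z = 0. Lengths are in m, angles in rad, forces in N, time in s.
With the tool pointing down it reaches from about 0.4 to 0.85 m from the base axis. Payload 4.5 kg.
Tool frame: the origin (TCP) lies midway between the tips of the shut fingers; the grasp point (between the pads) lies arm.tcp_to_grasp behind it (arm.tcp_to_grasp is the distance from the TCP to the grasp point, in m); z points along the fingers, y is the line along which they close (so a half turn about z gives the same grasp; the last joint's range is limited). The gripper opens to 85 mm and grips with 20 to 120 N. Pads are 22 mm wide; open, the fingers measure 114 mm over their backs; the gripper's body (76 mm by 85 mm) begins 54 mm behind the grasp point. The pads swing forward as they close: fully open they stand 13 mm farther back than shut.
Start: joints at [-1.202, 0.689, -0.195, 1.565, 0.157, 0.902, -0.215], TCP at [0.205, 0.59, 0.203] pointing down, gripper open.
Joint ranges: [-3.01, 3.01], [-0.46, 2.08], [-1.47, 1.51], [0.13, 2.56], [-1, 4.14], [0.04, 2.09], [-2.66, 2.66]. Speed limits (rad/s): [2.57, 2.57, 3.14, 3.14, 3.14, 3.14, 3.14].

### API

Orientations are given as a rotation vector (axis times angle).
In Python, from workcell import arm gives the robot as it stands.
- The arm moves only by the shell command python3 -m crank 'ROWS' [FORCE]. ROWS is JSON, a list of rows, each a list of 3 entries, a list of its own where there are three numbers: the turn, a rotation vector about the tool's x, y, z in rad, then the shift along the tool's x, y, z in mm, then the finger opening in mm, from 0 to 85.4. In form: [[[ax, ay, az], [x, y, z], fingers], ...]. A call has 1 to 8 rows; each row is the pose to reach, as a shift and turn from the pose commanded when the call began, along the tool's axes at that moment; what a row does not reach only later rows make up. A row lasts 1/10 s, in which the tool goes at most 50 mm and 8.59 degrees, less where a joint would pass 70% of its speed; a pose out of reach is approached as far as the arm can. A call with a gripper value outside its range is refused whole. The fingers move at their own pace and stop on an object; FORCE is the grip in N (left out, the last holds). Time passes only in rows, so rows that repeat a pose let the fingers close. It gives the time, the measured TCP pose, the force, the opening and the grip force at its end, in the units of the state.
- arm.read_state(): the state, without advancing time (a new reading comes with each control period).
- arm.camera(name): name is "scene" or "top"; returns the picture (400x640x3 uint8, blue, green, red); there is no depth.
- arm.calibration(name): a dict with "K" (3x3 intrinsics, pixels), "R" (3x3) and "t" (3): a world point X has camera coordinates R X + t. Camera axes: x right, y down, z forward; pixel columns grow to the right and rows downward; lengths in m; the calibration is good to about 2 mm. A picture is of the moment at which its call begins. calibration takes no time and is no camera call.
- arm.close_job(): hands the job in; it is judged then, once.
The state is a dict: "time_s": time; "q": joint angles; "qd": joint speeds; "tau": joint torques, N m; "eef_pos": TCP position; "orientation": TCP orientation; "ft_force": force on the tool from outside, world axes, zero at the start; "wrist_torque": the same for the moment, N m; "opening": opening from 0.0 (shut) to 1.0 (fully open); "finger_force": force on a finger pad.
Only numpy, scipy, OpenCV 4.12 (cv2) and the standard library are available. Lean on these libraries where they do the work, as an engineer would, in place of code of your own. Each camera call takes 0.05 s, during which the arm holds its last target. There are 200 camera calls.

## Working session

There is one attempt and no reset: what is moved stays moved. The work goes in short steps, Python scripts to look and compute and a shell command to move; the robot and the scene stay as the last step left them, time stands still between calls to the robot, and variables do not carry over. Pictures are saved under pics/ and viewed, at most 14 in all, crops included, and the job is handed in when it is done.

```bash
ls; mkdir -p pics; python3 - <<'E'
from workcell import arm
import cv2,numpy as np
s=arm.read_state();print(s['time_s'],s['eef_pos'],s['orientation'],s['opening'],arm.tcp_to_grasp)
for n in('scene','top'):
    cv2.imwrite(f'pics/{n}0.png',arm.camera(n)); c=arm.calibration(n); print(n,np.round(c['K'],1).tolist(),np.round(c['R'],3).tolist(),np.round(c['t'],3).tolist())
E
```

```text
pics
0.0 [0.20517216 0.58962622 0.20177723] [-5.23213343e-01 -3.09753003e+00  2.84945422e-03] 1.0027860394263994 0.0187
scene [[450.0, 0.0, 315.3], [0.0, 450.0, 203.2], [0.0, 0.0, 1.0]] [[-0.179, 0.984, -0.005], [0.851, 0.152, -0.502], [-0.493, -0.094, -0.865]] [0.085, -0.416, 1.524]
top [[476.2, 0.0, 311.4], [0.0, 476.2, 203.7], [0.0, 0.0, 1.0]] [[-0.06, -0.998, -0.005], [-0.976, 0.06, -0.211], [0.211, -0.008, -0.977]] [0.023, 0.538, 1.304]
```

View pics/scene0.png

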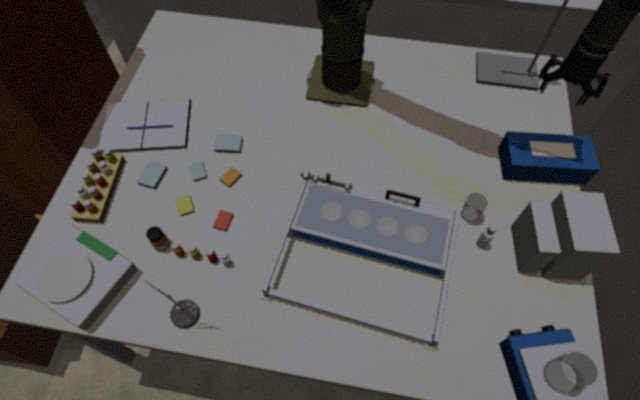

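View pics/top0.png

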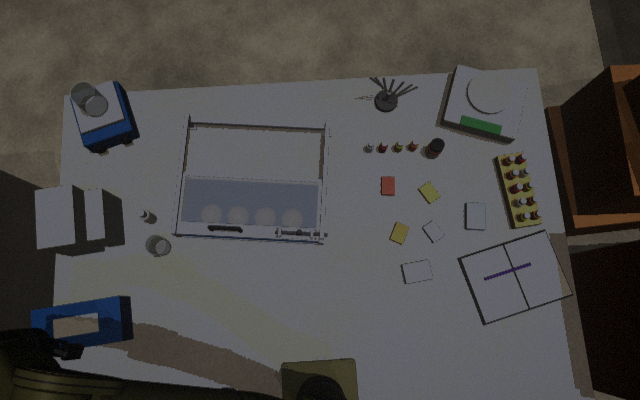

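```bash
cat > h.py <<'E'
from workcell import arm
import cv2,numpy as np
from scipy.spatial.transform import Rotation as Ro
def ray(n,uv,z):
    c=arm.calibration(n);K,R,t=(np.array(c[k]) for k in'KRt')
    d=R.T@np.linalg.inv(K)@np.array([uv[0],uv[1],1.]);o=-R.T@t
    return o+d*(z-o[2])/d[2]
def proj(n,X):
    c=arm.calibration(n);p=np.array(c['K'])@(np.array(c['R'])@np.array(X)+np.array(c['t']));return p[:2]/p[2]
def tri(uvs):  # uvs: dict name->uv
    A=np.zeros((3,3));b=np.zeros(3)
    for n,uv in uvs.items():
        p0=ray(n,uv,0);p1=ray(n,uv,.1);d=(p1-p0)/np.linalg.norm(p1-p0);P=np.eye(3)-np.outer(d,d);A+=P;b+=P@p0
    return np.linalg.solve(A,b)
HUE={'tile1':[(0,6),(172,180)],'tile4':[(9,18)],'tile2':[(21,34)],'tile3':[(80,105)]}
def blobs(n,im,name,z=.012,smin=70,amin=60,amax=900):
    hsv=cv2.cvtColor(cv2.GaussianBlur(im,(3,3),0),cv2.COLOR_BGR2HSV);m=np.zeros(im.shape[:2],np.uint8)
    for lo,hi in HUE[name]: m|=cv2.inRange(hsv,(lo,smin,40),(hi,255,255))
    out=[]
    for c in cv2.findContours(m,cv2.RETR_EXTERNAL,cv2.CHAIN_APPROX_NONE)[0]:
        a=cv2.contourArea(c)
        if a<amin or a>amax: continue
        W=np.array([ray(n,p,z)[:2]*1000 for p in c[:,0].astype(float)],np.float32)
        M=cv2.moments(c);r=cv2.minAreaRect(W);(w,h)=r[1];ang=r[2] if w>h else r[2]+90
        out.append((round(M['m10']/M['m00'],1),round(M['m01']/M['m00'],1),np.round(r[0],1).tolist(),round(max(w,h)),round(min(w,h)),round((ang+90)%180-90,1)))
    return out
E
python3 - <<'E'
from h import *
for n in('scene','top'):
    im=cv2.imread(f'pics/{n}0.png')
    for t in HUE:
        for b in blobs(n,im,t,smin=70 if t!='tile3' else 25): 
            if b[2][1]<0 and 250<b[2][0]<800: print(n,t,b)
ims=cv2.imread('pics/scene0.png')[130:290,120:480];imt=cv2.imread('pics/top0.png')[110:250,165:345]
f=lambda i,s:cv2.resize(cv2.convertScaleAbs(i,alpha=1.5),None,fx=s,fy=s,interpolation=cv2.INTER_CUBIC)
cv2.imwrite('pics/sc1.png',f(ims[:,150:],3.6));cv2.imwrite('pics/tp1.png',f(imt,4.2))
cv2.imwrite('pics/tl1.png',np.vstack([f(cv2.imread('pics/scene0.png')[125:245,130:255],4),f(cv2.imread('pics/top0.png')[170:290,360:485],4)])[:,:].transpose(1,0,2)[:, ::1] if 0 else np.hstack([f(cv2.imread('pics/scene0.png')[125:275,130:255],3),f(cv2.imread('pics/top0.png')[135:285,360:485],3)]))
E
```

```text
scene tile1 (222.9, 220.1, [592.6, -237.8], 56, 41, -5.5)
scene tile4 (159.8, 242.1, [686.8, -388.4], 39, 26, -50.6)
scene tile4 (90.2, 208.6, [623.0, -626.7], 72, 35, 86.1)
scene tile4 (96.3, 195.0, [580.8, -617.5], 40, 29, 54.3)
scene tile4 (230.2, 176.7, [450.2, -256.6], 57, 43, -26.0)
scene tile2 (184.7, 205.0, [564.8, -357.6], 59, 39, 32.2)
scene tile2 (88.6, 180.7, [534.0, -662.6], 55, 28, 31.5)
scene tile2 (102.6, 186.3, [539.7, -627.8], 234, 80, 5.1)
scene tile3 (197.8, 170.9, [447.4, -357.0], 55, 37, 30.7)
scene tile3 (151.8, 174.5, [482.7, -485.8], 78, 57, -8.0)
scene tile3 (227.8, 143.1, [332.3, -298.1], 76, 58, -84.1)
top tile1 (387.6, 185.5, [588.5, -239.2], 56, 39, -5.2)
top tile2 (399.2, 232.8, [445.8, -259.9], 55, 39, -28.1)
top tile2 (428.8, 192.2, [561.4, -359.3], 55, 41, 30.5)
```

View pics/tl1.png

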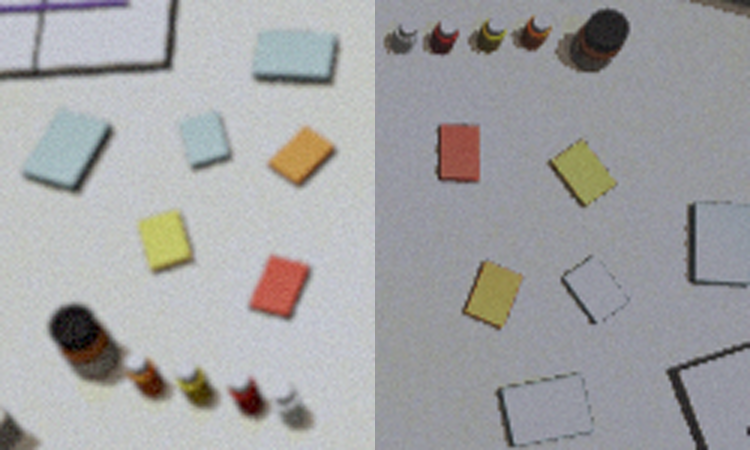

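View pics/tp1.png

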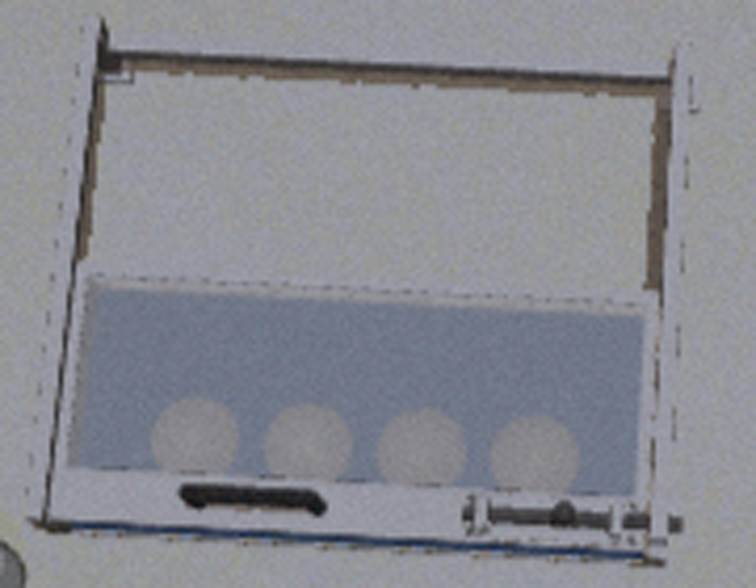

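View pics/sc1.png

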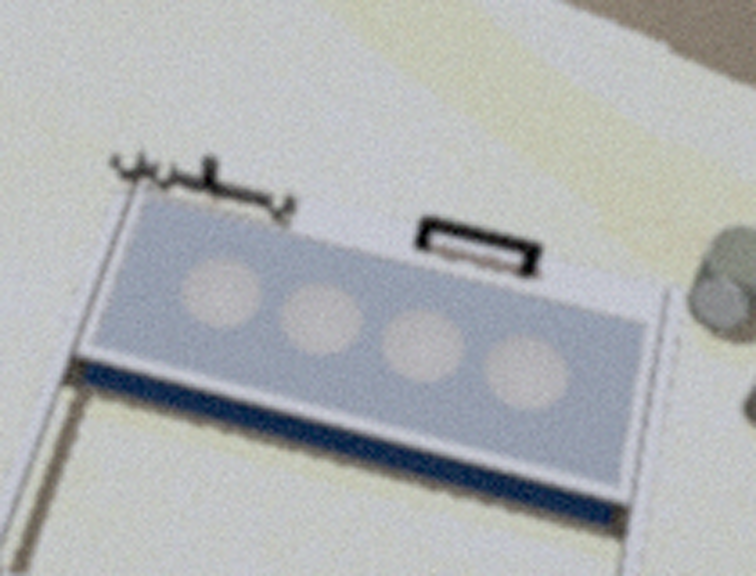

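```bash
python3 - <<'E'
from h import *
im=cv2.imread('pics/scene0.png');S=6
c=cv2.resize(im[170:270,290:460],None,fx=S,fy=S,interpolation=cv2.INTER_CUBIC);c=cv2.GaussianBlur(c,(0,0),5).astype(int)
d=c[...,0]-c[...,2]
m=((d<22)*255).astype(np.uint8)
L=[]
for k in cv2.findContours(m,cv2.RETR_LIST,cv2.CHAIN_APPROX_NONE)[0]:
    a=cv2.contourArea(k)/S/S
    if 200<a<600:
        e=cv2.fitEllipse(k);uv=np.array([(e[0][0]+.5)/S-.5+290,(e[0][1]+.5)/S-.5+170])
        p=ray('scene',uv,.006)*1000;print(np.round(uv,1),round(a),np.round(e[1],1)/S,p.round(1));L.append(p)
im=cv2.imread('pics/top0.png')
print('pull',tri({'top':(225.2,228.3),'scene':(403.9,194.7)}).round(4),ray('top',(225.2,228.3),.1).round(4),ray('scene',(403.9,194.7),.1).round(4))
print('knob',tri({'top':(299.3,231.7),'scene':(328.3,174.4)}).round(4),ray('top',(299.3,231.7),.1).round(4),ray('scene',(328.3,174.4),.104).round(4))
s=arm.read_state();R=Ro.from_rotvec(s['orientation']).as_matrix();print(R.round(3))
# top: plate blue front edge line (z~.006)
for uv in((47,522),(645,555)): print(ray('top',np.array(uv)/4.2+[165,110],.006).round(4))
E
```

```text
pull [0.4757 0.235  0.094 ] [0.4748 0.2309 0.1   ] [0.479  0.2373 0.1   ]
knob [0.4525 0.0304 0.1023] [0.4531 0.0287 0.1   ] [0.4534 0.0322 0.104 ]
[[-0.944  0.329 -0.   ]
 [ 0.329  0.944 -0.002]
 [-0.    -0.002 -1.   ]]
[0.4822 0.3917 0.006 ]
[ 0.4336 -0.0237  0.006 ]
```

```bash
cat > dome.py <<'E'
from h import *
def domes(n,im,box,thr=None,z=.006,S=6):
    x0,y0,x1,y1=box
    c=cv2.resize(im[y0:y1,x0:x1],None,fx=S,fy=S,interpolation=cv2.INTER_CUBIC);c=cv2.GaussianBlur(c,(0,0),6).astype(int)
    d=np.clip(c[...,0]-c[...,2]+100,0,255).astype(np.uint8)
    if thr is None: thr=cv2.threshold(d,0,255,cv2.THRESH_OTSU)[0]-100
    L=[]
    for k in cv2.findContours(((d<thr+100)*255).astype(np.uint8),cv2.RETR_LIST,cv2.CHAIN_APPROX_NONE)[0]:
        a=cv2.contourArea(k)/S/S
        if 150<a<700:
            e=cv2.fitEllipse(k);uv=np.array([(e[0][0]+.5)/S-.5+x0,(e[0][1]+.5)/S-.5+y0])
            if 0.7<e[1][0]/e[1][1]: L.append((uv.round(1).tolist(),np.round(np.array(e[1])/S,1).tolist(),(ray(n,uv,z)*1000).round(1)))
    return thr,sorted(L,key=lambda l:l[2][1])
if __name__=='__main__':
    im=cv2.imread('pics/scene0.png')
    print([im[v,u].tolist() for u,v in((332,211),(345,214),(360,219),(303,230))])
    thr,L=domes('scene',im,(310,185,450,250))
    print(thr); [print(*l) for l in L]
E
python3 dome.py
```

```text
[[124, 119, 120], [117, 104, 100], [121, 118, 116], [131, 126, 124]]
9.0
[331.1, 210.8] [18.7, 21.3] [508.1  51.3   6. ]
[358.8, 218.1] [19.1, 22.0] [517.5 130.8   6. ]
[387.0, 225.5] [19.3, 22.2] [526.7 210.2   6. ]
[415.7, 233.0] [19.4, 23.0] [535.8 289.6   6. ]
```

```bash
cat > plan.py <<'E'
import sys
from h import *
YAW=83.37
def plan(x,y,z,head=YAW):
    "target TCP mm, heading deg (world) of tool y; prints turn & shift in tool axes"
    s=arm.read_state();R0=Ro.from_rotvec(s['orientation']);
    yv=np.array([np.cos(np.radians(head)),np.sin(np.radians(head)),0]);
    if yv@R0.as_matrix()[:,1]<0: yv=-yv
    zv=np.array([0,0,-1.]);R1=Ro.from_matrix(np.column_stack([np.cross(yv,zv),yv,zv]))
    print('turn',(R0.inv()*R1).as_rotvec().round(4).tolist(),'shift',R0.inv().apply(np.array([x,y,z])-s['eef_pos']*1000).round(1).tolist(),'t',s['time_s'],'at',(s['eef_pos']*1000).round(1).tolist(),'op',round(s['opening']*85.4,1),'q7',round(s['q'][6],2))
if __name__=='__main__': plan(*map(float,sys.argv[1:]))
E
python3 plan.py 452.7 30.3 140; python3 plan.py 452.7 30.3 85
```

```text
turn [-0.0016, -0.0001, -0.2191] shift [-417.5, -446.9, 62.6] t 0.1 at [205.2, 589.7, 201.9] op 85.5 q7 -0.22
turn [-0.0016, -0.0001, -0.2191] shift [-417.5, -446.8, 117.6] t 0.1 at [205.2, 589.7, 201.9] op 85.5 q7 -0.22
```

```bash
F='[[0,0,-0.219],[-417.5,-446.9,20],40]'; python3 -m crank '[[[0,0,-0.219],[-417.5,-446.9,20],40],[[0,0,-0.219],[-417.5,-446.9,20],40],[[0,0,-0.219],[-417.5,-446.9,20],40],[[0,0,-0.219],[-417.5,-446.9,20],40],[[0,0,-0.219],[-417.5,-446.9,20],40],[[0,0,-0.219],[-417.5,-446.9,20],40],[[0,0,-0.219],[-417.5,-446.9,20],40],[[0,0,-0.219],[-417.5,-446.9,20],40]]' 20; python3 plan.py 452.7 30.3 140
```

```text
time_s: 0.9
eef_pos: [0.3675, 0.2228, 0.1894]
orientation: [-0.181, -3.136, 0.0]
ft_force: [1.6, 0.1, 0.3]
opening: 0.468
finger_force: 0.0
turn [-0.0001, -0.0, 0.0003] shift [-106.8, -181.4, 49.4] t 0.9 at [367.5, 222.8, 189.4] op 40.0 q7 0.51
```

```bash
python3 -m crank '[[[0,0,0],[-106.8,-181.4,49.4],40],[[0,0,0],[-106.8,-181.4,49.4],40],[[0,0,0],[-106.8,-181.4,49.4],40],[[0,0,0],[-106.8,-181.4,49.4],40],[[0,0,0],[-106.8,-181.4,49.4],40],[[0,0,0],[-106.8,-181.4,49.4],40],[[0,0,0],[-106.8,-181.4,49.4],40]]'; python3 - <<'E'
from h import *
from plan import plan
f=lambda i,s:cv2.resize(cv2.convertScaleAbs(i,alpha=1.5),None,fx=s,fy=s,interpolation=cv2.INTER_CUBIC)
a=arm.camera('scene')[120:220,260:380];b=arm.camera('top')[180:280,240:360]
cv2.imwrite('pics/k1.png',np.hstack([f(a,3.3),f(b,3.3)]))
plan(452.7,30.3,86)
s=arm.read_state()['eef_pos'];print(proj('scene',s)-[260,120],proj('top',s)-[240,180])
E
```

```text
time_s: 1.6
eef_pos: [0.4519, 0.033, 0.14]
orientation: [-0.181, -3.136, -0.001]
ft_force: [0.5, -0.1, -0.2]
opening: 0.471
finger_force: 0.0
turn [0.0012, 0.0, 0.0031] shift [-1.3, -3.8, 54.4] t 1.7 at [451.9, 34.2, 140.4] op 40.1 q7 0.89
[69.41018638 46.28378402] [56.81224708 49.92414825]
```

View pics/k1.png

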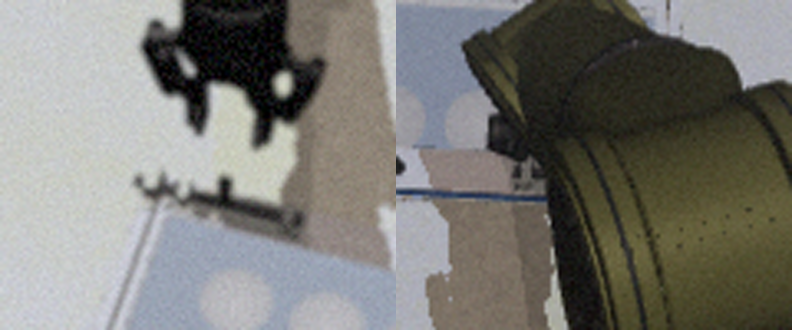

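```bash
python3 -m crank '[[[0,0,0],[0,0,20],40],[[0,0,0],[0,0,40],40],[[0,0,0],[0,0,54],40],[[0,0,0],[0,0,54],40],[[0,0,0],[0,0,54],8],[[0,0,0],[0,0,54],8],[[0,0,0],[0,0,54],8],[[0,0,0],[0,0,54],8]]' 25; python3 plan.py 452.7 30.3 86
```

```text
time_s: 2.5
eef_pos: [0.4526, 0.0323, 0.0867]
orientation: [0.182, 3.135, 0.001]
ft_force: [-0.0, -0.8, -1.3]
opening: 0.094
finger_force: 0.0
turn [0.0005, 0.0011, -0.0002] shift [-0.3, -2.0, 0.7] t 2.5 at [452.6, 32.3, 86.7] op 8.1 q7 0.83
```

```bash
python3 - <<'E'
from h import *
f=lambda i,s:cv2.resize(cv2.convertScaleAbs(i,alpha=1.6),None,fx=s,fy=s,interpolation=cv2.INTER_CUBIC)
a=arm.camera('scene')[140:200,290:370];b=arm.camera('top')[195:255,260:340]
cv2.imwrite('pics/k2.png',np.hstack([f(a,5),f(b,5)]))
E
```

```text
(no output)
```

View pics/k2.png

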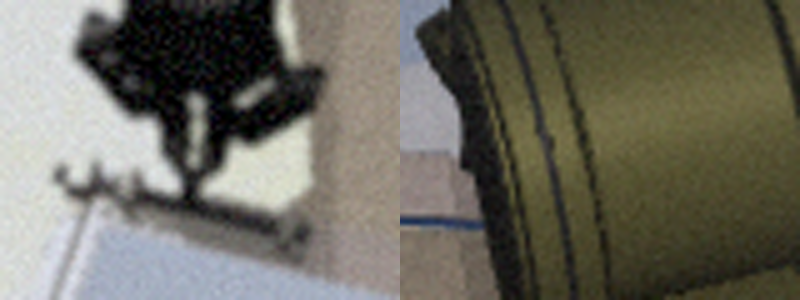

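```bash
python3 -m crank '[[[0,0,0],[0,0,0],30],[[0,0,0],[0,0,0],30],[[0,0,0],[0,0,0],30]]'; python3 - <<'E'
from h import *
f=lambda i,s:cv2.resize(cv2.convertScaleAbs(i,alpha=1.6),None,fx=s,fy=s,interpolation=cv2.INTER_CUBIC)
a=arm.camera('scene')[140:200,290:370]
cv2.imwrite('pics/k3.png',f(a,8))
s=arm.read_state()['eef_pos'];print(s,(proj('scene',s)-[290,140])*8,(proj('scene',[.4525,.0304,.107])-[290,140])*8)
E
```

```text
time_s: 2.9
eef_pos: [0.4523, 0.0322, 0.0861]
orientation: [0.182, 3.136, 0.0]
ft_force: [0.9, -1.4, -0.4]
opening: 0.348
finger_force: 0.0
[0.45224506 0.03220684 0.08607771] [305.81102061 301.87176842] [301.59639606 267.28334658]
```

View pics/k3.png

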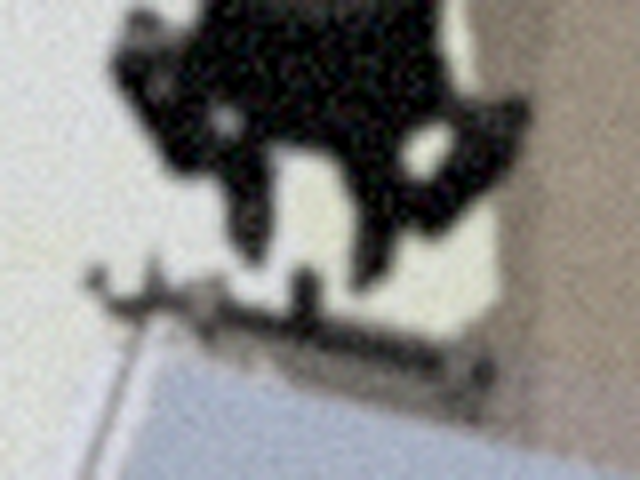

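```bash
python3 -m crank '[[[0,0,0],[0,0,3],30],[[0,0,0],[0,0,7],30],[[0,0,0],[0,0,7],20],[[0,0,0],[0,0,7],4],[[0,0,0],[0,0,7],4],[[0,0,0],[0,0,7],4],[[0,0,0],[0,0,7],4]]' 25
```

```text
time_s: 3.65
eef_pos: [0.4523, 0.0322, 0.0792]
orientation: [0.182, 3.136, 0.0]
ft_force: [-0.8, 0.2, -0.5]
opening: 0.049
finger_force: 0.0
```

```bash
python3 - <<'E'
from h import *
f=lambda i,s:cv2.resize(cv2.convertScaleAbs(i,alpha=2.2,beta=25),None,fx=s,fy=s,interpolation=cv2.INTER_CUBIC)
a=arm.camera('scene')[140:200,290:370]
cv2.imwrite('pics/k4.png',f(a,8))
s=arm.read_state()['eef_pos'];print(s,(proj('scene',s)-[290,140])*8)
c=arm.calibration('scene');print(-np.array(c['R']).T@c['t']);c=arm.calibration('top');print(-np.array(c['R']).T@c['t'])
for z in(.08,.1,.107): print(z,ray('scene',(327.7,173.6),z).round(4),ray('top',(299.3,231.7),z).round(4))
E
```

```text
[0.45230081 0.03220505 0.07915726] [305.37842621 313.16966453]
[1.1206685  0.12303532 1.10958699]
[2.51002667e-01 9.96901268e-04 1.38821027e+00]
0.08 [0.4351 0.028  0.08  ] [0.4562 0.0292 0.08  ]
0.1 [0.4484 0.0299 0.1   ] [0.4531 0.0287 0.1   ]
0.107 [0.4531 0.0305 0.107 ] [0.452  0.0286 0.107 ]
```

View pics/k4.png

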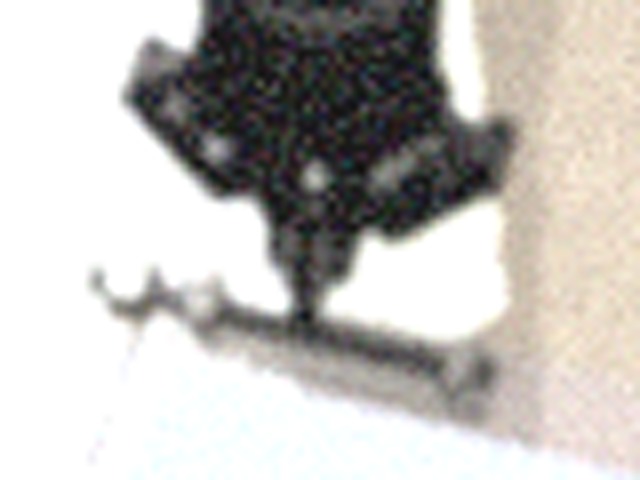

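```bash
python3 - <<'E'
from h import *
f=lambda i,s:cv2.resize(cv2.convertScaleAbs(i,alpha=2.2,beta=20),None,fx=s,fy=s,interpolation=cv2.INTER_CUBIC)
P=np.array([.20517,.5896,.2018])
R=Ro.from_rotvec([-5.23213343e-01,-3.09753003e+00,2.84945422e-03]).as_matrix()
o=[]
for n,(x,y) in(('scene',(530,30)),('top',(20,310))):
    im=cv2.imread(f'pics/{n}0.png')[y:y+90,x:x+90].copy();im=f(im,5)
    for yy in(-.0427,0,.0427):
        for d,c in((0,(0,0,255)),(-.013,(0,255,0))):
            q=(proj(n,P+R@[0,yy,d])-[x,y])*5+2;cv2.circle(im,tuple(int(v) for v in q),3,c,-1)
    o.append(im)
cv2.imwrite('pics/g0.png',np.hstack(o)[:,:800])
E
```

```text
(no output)
```

View pics/g0.png

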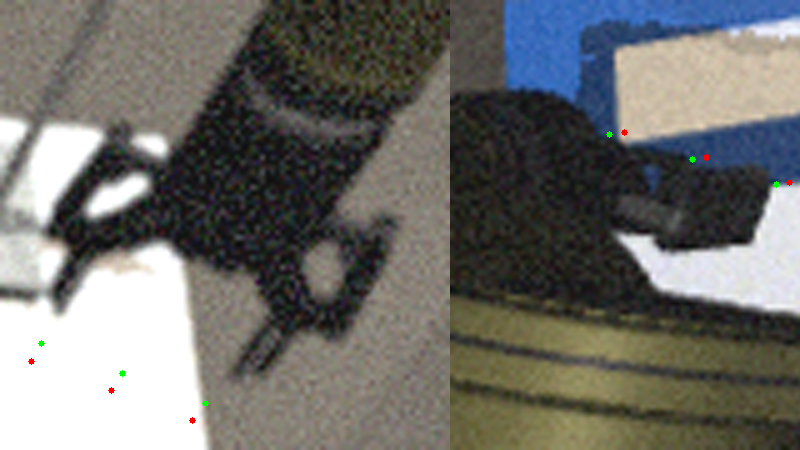

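```bash
python3 - <<'E'
from h import *
P=np.array([.20517,.5896,.2018])
R=Ro.from_rotvec([-5.23213343e-01,-3.09753003e+00,2.84945422e-03]).as_matrix()
a={'top':(81,352.4),'scene':(542.4,91.6)};X=tri(a);print(X,P+R@[0,-.047,-.013],[proj(n,X)-a[n] for n in a])
s=arm.read_state();print(s['q'],s['eef_pos'],s['orientation'])
E
```

```text
[0.17915885 0.55383956 0.22808631] [0.18973892 0.54523051 0.21488549] [array([-0.92578397,  0.06772352]), array([-0.82817717,  0.13311889])]
[-0.05240855  0.70777369 -0.19178859  2.17911359  0.44661778  0.29084035
  0.82598331] [0.45230081 0.03220505 0.07915726] [1.81810012e-01 3.13620045e+00 1.69467316e-04]
```

```bash
for i in 1; do python3 -m crank '[[[0,0,0],[-2,0,0],4],[[0,0,0],[-4,0,0],4],[[0,0,0],[-4,0,0],4]]' | egrep 'eef|ft'; python3 -m crank '[[[0,0,0],[-2,0,0],4],[[0,0,0],[-2,0,0],4]]' | egrep 'eef|ft';python3 -m crank '[[[0,0,0],[-2,0,0],4],[[0,0,0],[-2,0,0],4]]' | egrep 'eef|ft'; done
```

```text
eef_pos: [0.4568, 0.0318, 0.0791]
ft_force: [0.4, -0.8, -0.2]
eef_pos: [0.4586, 0.0315, 0.0791]
ft_force: [-0.3, 0.7, 0.5]
eef_pos: [0.4605, 0.0313, 0.0791]
ft_force: [0.3, -0.5, -0.8]
```

```bash
python3 -m crank '[[[0,0,0],[4,0,-30],0],[[0,0,0],[4,0,-50],0],[[0,0,0],[4,50,-50],0],[[0,0,0],[4,95,-50],0],[[0,0,0],[4,95,-20],0],[[0,0,0],[4,95,10],0],[[0,0,0],[4,95,10],0]]' | egrep 'eef|ft';  python3 -m crank '[[[0,0,0],[0,0,3],0],[[0,0,0],[0,0,3],0]]' | egrep 'eef|ft';python3 -m crank '[[[0,0,0],[0,0,3],0],[[0,0,0],[0,0,3],0]]' | egrep 'eef|ft'
```

```text
eef_pos: [0.4648, 0.1257, 0.0666]
ft_force: [-0.4, -1.5, -0.0]
eef_pos: [0.4678, 0.126, 0.0669]
ft_force: [-0.5, -0.3, -0.7]
eef_pos: [0.4677, 0.126, 0.0637]
ft_force: [0.5, -0.1, -0.4]
```

```bash
python3 -m crank '[[[0,0,0],[0,0,3],0],[[0,0,0],[0,0,3],0]]' | egrep 'eef|ft';  python3 -m crank '[[[0,0,0],[0,0,3],0],[[0,0,0],[0,0,3],0]]' | egrep 'eef|ft';python3 -m crank '[[[0,0,0],[0,0,3],0],[[0,0,0],[0,0,3],0]]' | egrep 'eef|ft'
```

```text
eef_pos: [0.4672, 0.126, 0.0601]
ft_force: [-0.5, 0.1, -0.0]
eef_pos: [0.467, 0.1261, 0.0568]
ft_force: [-0.5, 0.5, -0.5]
eef_pos: [0.467, 0.1261, 0.0538]
ft_force: [-0.2, 1.3, 0.3]
```

```bash
python3 - <<'E'
from h import *
im=arm.camera('scene')
s=arm.read_state();print(s['eef_pos'],s['opening'])
p=proj('scene',s['eef_pos']);print(p)
g=im.max(axis=2)
u,v=p.astype(int);print('cols',u-14,'rows',v-22)
for r in range(v-24,v+8): print(r,''.join('#' if g[r,c]<45 else '+' if g[r,c]<85 else '.' for c in range(u-16,u+18)))
E
```

```text
[0.46701424 0.12609779 0.05388999] -0.0015350785407627343
[360.86279285 193.64004849]
cols 346 rows 171
169 ###+##############################
170 ###+##############################
171 ##################################
172 +#################################
173 .+#####+++########################
174 ..+####++#########################
175 ...+####+#########################
176 ....+#############################
177 .....+#############+++############
178 ......+#############+#############
179 .......+##########################
180 ........+++++#####################
181 .............+####################
182 ..............+###################
183 ..............+##########++#######
184 +..+++........+#########++++####++
185 ++++++++......+########+....++++++
186 +++++##+......#########+..........
187 +++++##++....+#########+..........
188 .++++##++....++########+..........
189 .+++++++++...+++#######++++.......
190 ..++++++.++..++++###++++.++++.....
191 ..++++++.+.+.+++++++++++.+++++++++
192 ..+++++++..++++++++++++.+..++++++.
193 ....+++...++..+..+++.+..+++++..+++
194 ...........++.+++....+++++.+..++..
195 ................++.++++.+++..+...+
196 .................+....+++++..+++.+
197 ....................++..++++++++++
198 ...........................+.++..+
199 ...............................+++
200 .................................+
```

```bash
python3 - <<'E'
from h import *
for z in(.054,.064,.07,.075): print(z,ray('scene',(363.3,190),z).round(4))
# strip front edge line: rack x=-90
E
python3 -m crank '[[[0,0,0],[0,0,3],0],[[0,0,0],[0,0,3],0]]' | egrep 'eef|ft';  python3 -m crank '[[[0,0,0],[0,0,3],0],[[0,0,0],[0,0,3],0]]' | egrep 'eef|ft'
```

```text
0.054 [0.4542 0.1312 0.054 ]
0.064 [0.4606 0.1311 0.064 ]
0.07 [0.4643 0.1311 0.07  ]
0.075 [0.4675 0.131  0.075 ]
eef_pos: [0.467, 0.1261, 0.0508]
ft_force: [0.2, -0.1, 0.5]
eef_pos: [0.467, 0.1261, 0.0478]
ft_force: [-0.2, -0.7, -1.6]
```

```bash
python3 -m crank '[[[0,0,0],[0,0,3],0],[[0,0,0],[0,0,3],0]]' | egrep 'eef|ft';  python3 -m crank '[[[0,0,0],[0,0,2],0],[[0,0,0],[0,0,2],0]]' | egrep 'eef|ft';  python3 -m crank '[[[0,0,0],[0,0,2],0],[[0,0,0],[0,0,2],0]]' | egrep 'eef|ft'
```

```text
eef_pos: [0.467, 0.1261, 0.0448]
ft_force: [-0.3, -0.1, 0.2]
eef_pos: [0.4671, 0.1261, 0.0429]
ft_force: [-0.9, 0.1, -0.8]
eef_pos: [0.4672, 0.1261, 0.041]
ft_force: [-0.6, -0.5, -0.5]
```

```bash
python3 - <<'E'
from h import *
s=arm.read_state();p=proj('scene',s['eef_pos']);print(p)
o=[]
f=lambda i,s:cv2.resize(cv2.convertScaleAbs(i,alpha=1.8,beta=10),None,fx=s,fy=s,interpolation=cv2.INTER_CUBIC)
a=arm.camera('scene')[140:240,310:430];b=arm.camera('top')[170:270,200:320]
q=(p-[310,140])*3.3
A=f(a,3.3);cv2.circle(A,tuple(int(v) for v in q),2,(0,0,255),-1)
B=f(b,3.3);cv2.circle(B,tuple(int(v) for v in (proj('top',s['eef_pos'])-[200,170])*3.3),2,(0,0,255),-1)
cv2.imwrite('pics/k5.png',np.hstack([A,B]))
E
```

```text
[360.47379928 196.11170839]
```

View pics/k5.png

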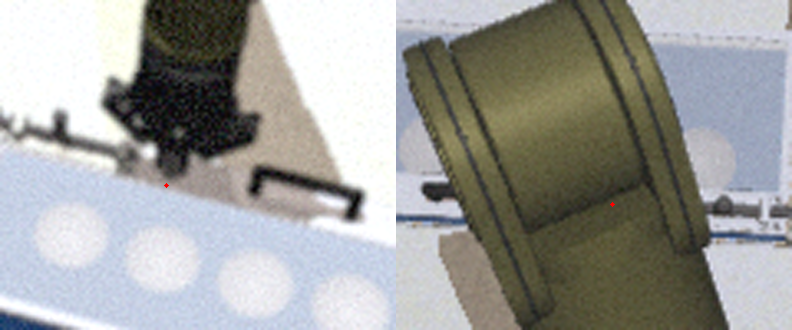

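```bash
python3 -m crank '[[[0,0,0],[0,0,2],0],[[0,0,0],[0,0,2],0]]' | egrep 'eef|ft';  python3 -m crank '[[[0,0,0],[0,0,2],0],[[0,0,0],[0,0,2],0]]' | egrep 'eef|ft';  python3 -m crank '[[[0,0,0],[0,0,2],0],[[0,0,0],[0,0,2],0]]' | egrep 'eef|ft'
```

```text
eef_pos: [0.4671, 0.1261, 0.039]
ft_force: [-0.2, 0.3, 0.1]
eef_pos: [0.4671, 0.1261, 0.0369]
ft_force: [-0.8, -0.1, 0.1]
eef_pos: [0.4674, 0.1261, 0.0354]
ft_force: [-0.1, -1.1, 4.5]
```

```bash
python3 -m crank '[[[0,0,0],[0,0,-30],0],[[0,0,0],[0,0,-60],34],[[0,0,0],[0,0,-60],34]]' | egrep 'eef|ft'; python3 plan.py 453 29 95
```

```text
eef_pos: [0.4693, 0.1269, 0.0978]
ft_force: [0.5, 0.5, -1.0]
turn [0.003, 0.0052, -0.0005] shift [4.9, -99.1, 2.5] t 8.15 at [469.3, 126.9, 97.8] op 28.0 q7 0.7
```

```bash
python3 -m crank '[[[0,0,0],[2.8,-50,0],34],[[0,0,0],[2.8,-98,0],34],[[0,0,0],[2.8,-98,0],34],[[0,0,0],[2.8,-98,20],34],[[0,0,0],[2.8,-98,42],34],[[0,0,0],[2.8,-98,42],34]]' | egrep 'eef|ft'; python3 -m crank '[[[0,0,0],[0,0,0],4],[[0,0,0],[0,0,0],4],[[0,0,0],[0,0,0],4],[[0,0,0],[0,0,0],4],[[0,0,0],[0,0,0],4]]' 30
```

```text
eef_pos: [0.4515, 0.0289, 0.051]
ft_force: [-0.5, 0.1, 0.4]
time_s: 9.25
eef_pos: [0.4532, 0.0297, 0.0535]
orientation: [0.181, 3.136, 0.001]
ft_force: [-0.4, 1.1, 0.2]
opening: 0.124
finger_force: 29.4
```

```bash
python3 -m crank '[[[0,0,0],[0,8,0],4],[[0,0,0],[0,16,0],4],[[0,0,0],[0,24,0],4],[[0,0,0],[0,30.5,0],4],[[0,0,0],[0,30.5,0],4],[[0,0,0],[0,30.5,0],4]]'; python3 plan.py 453 29 52
```

```text
time_s: 9.85
eef_pos: [0.4566, 0.0595, 0.0534]
orientation: [0.181, 3.136, -0.001]
ft_force: [-0.5, -1.6, 5.8]
opening: 0.125
finger_force: 30.3
turn [-0.0008, 0.0001, 0.0003] shift [0.0, -30.7, 1.4] t 9.85 at [456.6, 59.5, 53.4] op 10.7 q7 0.75
```

```bash
python3 -m crank '[[[0,0,0],[-20,0,0],4],[[0,0,0],[-45,0,0],4],[[0,0,0],[-70,0,0],4],[[0,0,0],[-95,0,0],4],[[0,0,0],[-120,0,0],4],[[0,0,0],[-145,0,0],4],[[0,0,0],[-165,0,0],4],[[0,0,0],[-175,0,0],4]]'|egrep 'eef|ft|open';python3 -m crank '[[[0,0,0],[-3,0,0],4],[[0,0,0],[-6.5,0,0],4],[[0,0,0],[-6.5,0,0],4]]'
```

```text
eef_pos: [0.6318, 0.0391, 0.0534]
ft_force: [-3.3, -2.1, 7.3]
opening: 0.125
time_s: 10.95
eef_pos: [0.6345, 0.0388, 0.0534]
orientation: [-0.181, -3.131, 0.002]
ft_force: [-6.6, -1.1, 9.3]
opening: 0.12
finger_force: 30.8
```

```bash
python3 -m crank '[[[0,0,0],[0,0,0],34],[[0,0,0],[0,0,0],34],[[0,0,0],[0,0,-40],34],[[0,0,0],[0,0,-70],50],[[0,0,0],[40,-45,-70],60],[[0,0,0],[60,-90,-70],60],[[0,0,0],[60,-140,-70],60],[[0,0,0],[60,-180,-70],60]]'|egrep 'time|eef|ft|open'; python3 - <<'E'
from dome import *
im={n:arm.camera(n) for n in('scene','top')}
for n in im: cv2.imwrite(f'pics/{n}1.png',im[n])
for n,b in(('scene',(305,185,455,250)),('top',(185,185,325,238))):
    t,L=domes(n,im[n],b); print(n,t); [print(*l) for l in L]
HUE['tile4']=[(9,24)];HUE['tile2']=[(25,34)]
for n in im:
    for t in HUE:
        for b in blobs(n,im[n],t,smin=70 if t!='tile3' else 25):
            if -450<b[2][1]<-200 and 400<b[2][0]<650 and b[3]<65: print(n,t,b)
E
```

```text
time_s: 11.75
eef_pos: [0.556, -0.1344, 0.1233]
ft_force: [0.8, -0.4, 0.1]
opening: 0.705
scene 38.0
[331.1, 210.8] [20.3, 23.0] [507.9  51.4   6. ]
[358.8, 218.0] [20.6, 23.4] [517.2 130.7   6. ]
[387.0, 225.4] [20.7, 23.8] [526.5 210.1   6. ]
[415.7, 233.0] [21.0, 24.5] [535.9 289.6   6. ]
top 47.0
[291.8, 218.7] [21.1, 21.5] [507.8  50.8   6. ]
[264.8, 217.3] [21.2, 21.7] [516.9 130.2   6. ]
[237.8, 215.9] [21.0, 21.9] [526.  209.8   6. ]
[210.9, 214.4] [21.1, 22.1] [535.3 289.1   6. ]
scene tile1 (222.9, 220.1, [592.9, -237.8], 57, 41, -5.5)
scene tile4 (228.6, 178.3, [455.8, -259.4], 44, 43, -26.0)
scene tile2 (184.6, 204.7, [564.0, -358.3], 57, 39, 32.0)
scene tile3 (197.6, 170.8, [447.7, -358.1], 55, 37, 28.6)
```

```bash
python3 plan.py 590.6 -238.5 60 84.6
```

```text
turn [-0.0071, -0.0011, -0.0347] shift [-48.0, -88.5, 63.1] t 11.85 at [554.5, -144.1, 122.5] op 60.5 q7 1.22
```

```bash
python3 -m crank '[[[0,0,-0.0215],[-48,-88.5,30],62],[[0,0,-0.0215],[-48,-88.5,63],62],[[0,0,-0.0215],[-48,-88.5,63],62],[[0,0,-0.0215],[-48,-88.5,63],62],[[0,0,-0.0215],[-48,-88.5,63],62]]'|egrep 'eef|ft'; python3 plan.py 590.6 -238.5 60 84.6; python3 -m crank '[[[0,0,0],[0,0,0],62],[[0,0,0],[0,0,0],62]]'|egrep 'eef|ft'; python3 plan.py 590.6 -238.5 -20 84.6;
```

```text
eef_pos: [0.5944, -0.2255, 0.0599]
ft_force: [0.4, 0.3, -0.0]
turn [0.0016, 0.0001, 0.0004] shift [2.5, -13.3, -0.2] t 12.35 at [594.4, -225.5, 59.9] op 62.4 q7 1.37
eef_pos: [0.5949, -0.2251, 0.0614]
ft_force: [0.0, -0.1, 0.3]
turn [0.0007, 0.0018, 0.0023] shift [3.2, -13.8, 81.3] t 12.55 at [594.9, -225.1, 61.4] op 62.1 q7 1.37
```

```bash
python3 -m crank '[[[0,0,0],[2.8,-13.5,0],62],[[0,0,0],[2.8,-13.5,30],62],[[0,0,0],[2.8,-13.5,60],62],[[0,0,0],[2.8,-13.5,75],62],[[0,0,0],[2.8,-13.5,80],62],[[0,0,0],[2.8,-13.5,80],62]]'|egrep 'eef|ft'; python3 -m crank '[[[0,0,0],[0,0,3],62],[[0,0,0],[0,0,3],62]]'|egrep 'eef|ft';python3 -m crank '[[[0,0,0],[0,0,3],62],[[0,0,0],[0,0,3],62]]'|egrep 'eef|ft'; python3 -m crank '[[[0,0,0],[0,0,3],62],[[0,0,0],[0,0,3],62]]'|egrep 'eef|ft'; python3 plan.py 590.6 -238.5 -20 84.6
```

```text
eef_pos: [0.5899, -0.2402, -0.0199]
ft_force: [0.0, -0.3, 0.6]
eef_pos: [0.5906, -0.2403, -0.022]
ft_force: [0.5, 0.3, 0.0]
eef_pos: [0.59, -0.2401, -0.0257]
ft_force: [-1.9, 0.1, -0.5]
eef_pos: [0.5896, -0.24, -0.0292]
ft_force: [-0.0, 0.1, -0.3]
turn [0.0001, -0.0006, 0.0] shift [-0.8, 1.6, -9.2] t 13.75 at [589.6, -240.0, -29.2] op 61.9 q7 1.33
```

```bash
python3 -m crank '[[[0,0,0],[0,0,0],50],[[0,0,0],[0,0,0],44],[[0,0,0],[0,0,0],36],[[0,0,0],[0,0,0],36],[[0,0,0],[0,0,0],36]]' 30; python3 -m crank '[[[0,0,0],[0,0,-10],36],[[0,0,0],[0,0,-40],36],[[0,0,0],[0,0,-80],36],[[0,0,0],[0,0,-90],36],[[0,0,0],[0,0,-90],36],[[0,0,0],[0,0,-90],36]]'; python3 - <<'E'
from h import *
im={n:arm.camera(n) for n in('scene','top')}
print(proj('scene',arm.read_state()['eef_pos']))
for n in im:
    for b in blobs(n,im[n],'tile1',z=.1): 
        if b[0]<420 and b[1]<260: print(n,b)
E
```

```text
time_s: 14.25
eef_pos: [0.5901, -0.2401, -0.0287]
orientation: [0.148, 3.138, 0.0]
ft_force: [0.4, -0.4, 2.1]
opening: 0.463
finger_force: 31.3
time_s: 14.85
eef_pos: [0.589, -0.2401, 0.0605]
orientation: [-0.148, -3.137, -0.0]
ft_force: [0.2, -0.0, -0.3]
opening: 0.461
finger_force: 31.1
[219.41074423 210.23164867]
scene (214.4, 205.7, [594.5, -240.3], 49, 40, 0.7)
top (392.2, 183.0, [575.7, -237.2], 39, 32, 84.7)
```

```bash
python3 -m crank '[[[0,0,0],[0,0,-25],36],[[0,0,0],[0,50,-25],36],[[0,0,0],[0,100,-25],36],[[0,0,0],[0,150,-25],36],[[0,0,0],[0,200,-25],36],[[0,0,0],[0,250,-25],36],[[0,0,0],[0,290,-25],36],[[0,0,0],[0,290,-25],36]]' |egrep 'eef|fing'; python3 plan.py 534.9 289.3 85
```

```text
eef_pos: [0.6165, 0.0597, 0.0853]
finger_force: 31.1
turn [0.0077, -0.0015, 0.0332] shift [100.3, 222.1, 2.1] t 15.75 at [616.5, 59.7, 85.3] op 39.4 q7 0.97
```

```bash
python3 -m crank '[[[0,0,0.01],[50,0,-10],36],[[0,0,0.02],[90,30,-10],36],[[0,0,0.021],[100,75,-10],36],[[0,0,0.021],[100,120,-10],36],[[0,0,0.021],[100,165,-5],36],[[0,0,0.021],[100,200,0],36],[[0,0,0.021],[100,220,0],36],[[0,0,0.021],[100,220,0],36]]' |egrep 'eef|fing'; python3 -m crank '[[[0,0,0],[0,0,0],36],[[0,0,0],[0,0,0],36],[[0,0,0],[0,0,0],36]]' |egrep 'eef|fing'; python3 plan.py 534.9 289.3 10
```

```text
eef_pos: [0.5371, 0.2813, 0.0849]
finger_force: 31.1
eef_pos: [0.5387, 0.2746, 0.0859]
finger_force: 31.1
turn [-0.0018, -0.0003, -0.0022] shift [5.4, 14.3, 75.8] t 16.85 at [538.7, 274.6, 85.9] op 39.5 q7 0.6
```

```bash
python3 -m crank '[[[0,0,0],[5.4,14,20],36],[[0,0,0],[5.4,14,50],36],[[0,0,0],[5.4,14,75],36],[[0,0,0],[5.4,14,75],36],[[0,0,0],[5.4,14,75],36],[[0,0,0],[5.4,14,75],36]]' |egrep 'eef|ft'; python3 plan.py 534.9 289.3 -6
```

```text
eef_pos: [0.5358, 0.2918, 0.0126]
ft_force: [-0.1, 0.5, 0.4]
turn [0.0015, 0.002, -0.0004] shift [0.7, -2.6, 18.6] t 17.45 at [535.8, 291.8, 12.6] op 39.1 q7 0.54
```

```bash
cat >> plan.py <<'E'
E
sed -i "s/    s=arm.read_state();R0/    s=arm.read_state();P=[s['eef_pos']]\n    for _ in range(4): arm.camera('scene');P.append(arm.read_state()['eef_pos'])\n    print((np.std(P,0)*1000).round(1));s['eef_pos']=np.mean(P,0)\n    R0/" plan.py; python3 plan.py 534.9 289.3 -6
```

```text
[0.2 0.1 0.2]
turn [0.0015, 0.002, -0.0004] shift [0.5, -2.7, 18.5] t 17.45 at [535.7, 291.9, 12.6] op 39.1 q7 0.54
```

```bash
python3 -m crank '[[[0,0,0],[0,0,0],36],[[0,0,0],[0,0,0],36],[[0,0,0],[0,0,0],36]]' |egrep 'eef|ft'; python3 plan.py 534.9 289.3 -6
```

```text
eef_pos: [0.5346, 0.2917, 0.0112]
ft_force: [-0.2, -0.1, -0.8]
[0.  0.  0.1]
turn [0.0002, 0.0001, 0.0005] shift [-0.6, -2.3, 17.1] t 17.95 at [534.6, 291.7, 11.1] op 39.6 q7 0.54
```

```bash
python3 -m crank '[[[0,0,0],[-0.5,-2.4,5],36],[[0,0,0],[-0.5,-2.4,13],36],[[0,0,0],[-0.5,-2.4,13],36],[[0,0,0],[-0.5,-2.4,13],36],[[0,0,0],[-0.5,-2.4,13],36]]' |egrep 'eef|ft'; python3 -m crank '[[[0,0,0],[0,0,2],36],[[0,0,0],[0,0,2],36],[[0,0,0],[0,0,2],36]]' |egrep 'eef|ft';python3 -m crank '[[[0,0,0],[0,0,1],36],[[0,0,0],[0,0,1],36],[[0,0,0],[0,0,1],36]]' |egrep 'eef|ft';python3 -m crank '[[[0,0,0],[0,0,1],36],[[0,0,0],[0,0,1],36],[[0,0,0],[0,0,1],36]]' |egrep 'eef|ft'
```

```text
eef_pos: [0.5349, 0.2893, -0.0019]
ft_force: [0.1, 0.2, 0.4]
eef_pos: [0.5348, 0.2892, -0.0038]
ft_force: [-0.1, -0.7, 0.0]
eef_pos: [0.5348, 0.2891, -0.0049]
ft_force: [0.4, 0.9, -0.6]
eef_pos: [0.5348, 0.2892, -0.0059]
ft_force: [0.4, 0.4, -0.3]
```

```bash
python3 -m crank '[[[0,0,0],[0,0,1],36],[[0,0,0],[0,0,1],36],[[0,0,0],[0,0,1],36]]' |egrep 'eef|ft';python3 -m crank '[[[0,0,0],[0,0,1],36],[[0,0,0],[0,0,1],36],[[0,0,0],[0,0,1],36]]' |egrep 'eef|ft'; python3 - <<'E'
from h import *
for n in('scene','top'):
    for b in blobs(n,arm.camera(n),'tile1',z=.034): 
        if b[2][1]>200: print(n,b)
E
```

```text
eef_pos: [0.535, 0.2892, -0.0068]
ft_force: [-0.3, -0.1, 0.3]
eef_pos: [0.535, 0.2893, -0.007]
ft_force: [-1.3, -1.3, 7.0]
scene (417.9, 229.8, [538.0, 289.5], 59, 43, -6.5)
```

```bash
python3 -m crank '[[[0,0,0],[0,0,-0.8],36],[[0,0,0],[0,0,-0.8],36],[[0,0,0],[0,0,-0.8],41],[[0,0,0],[0,0,-0.8],43],[[0,0,0],[0,0,-0.8],46],[[0,0,0],[0,0,-0.8],50],[[0,0,0],[0,0,-0.8],54],[[0,0,0],[0,0,-0.8],54]]' |egrep 'eef|ft|open|fing'; python3 -m crank '[[[0,0,0],[0,0,-10],54],[[0,0,0],[0,0,-40],54],[[0,0,0],[0,0,-80],54],[[0,0,0],[40,-40,-90],60],[[0,0,0],[40,-90,-90],60],[[0,0,0],[40,-140,-90],60],[[0,0,0],[40,-190,-90],60],[[0,0,0],[40,-240,-90],60]]'|egrep 'eef|ft'; python3 - <<'E'
from h import *
for n in('scene','top'):
    for b in blobs(n,arm.camera(n),'tile1',z=.034): 
        if b[2][1]>200: print(n,b)
E
```

```text
eef_pos: [0.5348, 0.2892, -0.0071]
ft_force: [-0.2, 0.4, 0.2]
opening: 0.631
finger_force: 0.0
eef_pos: [0.4681, 0.0592, 0.0838]
ft_force: [1.3, -1.5, -0.4]
scene (417.4, 229.6, [539.5, 289.3], 58, 40, -6.2)
top (209.1, 213.2, [533.4, 288.8], 56, 40, -6.7)
```

```bash
python3 -m crank '[[[0,0,0.1],[0,-50,0],62],[[0,0,0.2],[-5,-100,0],62],[[0,0,0.3],[-8,-150,0],62],[[0,0,0.355],[-11,-200,0],62],[[0,0,0.355],[-14,-250,0],62],[[0,0,0.355],[-17,-300,0],62],[[0,0,0.355],[-17,-300,0],62]]'|egrep 'eef|ft';python3 -m crank '[[[0,0,0],[0,0,0],62],[[0,0,0],[0,0,0],62],[[0,0,0],[0,0,0],62]]'|egrep 'ft'; python3 plan.py 448 -258.3 -20 63; python3 - <<'E'
from h import *
for t in('tile2','tile3','tile4'):
  if t=='tile4':HUE[t]=[(9,24)]
  for b in blobs('scene',arm.camera('scene'),t,smin=70 if t!='tile3' else 25):
            if -450<b[2][1]<-200 and 400<b[2][0]<650 and b[3]<65: print(t,b)
E
```

```text
eef_pos: [0.4483, -0.2495, 0.0833]
ft_force: [0.2, 0.4, -0.8]
ft_force: [-0.3, 0.3, -0.2]
[0.1 0.4 0.1]
turn [0.001, -0.0, 0.0045] shift [-6.6, -20.0, 103.1] t 22.95 at [451.0, -237.5, 83.1] op 61.9 q7 1.04
tile2 (184.7, 204.9, [564.8, -357.6], 59, 39, 31.6)
tile3 (197.6, 171.0, [447.7, -357.4], 55, 36, 29.7)
tile4 (230.2, 176.8, [450.5, -257.1], 56, 43, -26.7)
```

```bash
python3 -m crank '[[[0,0,0],[-6.6,-20,30],62],[[0,0,0],[-6.6,-20,60],62],[[0,0,0],[-6.6,-20,90],62],[[0,0,0],[-6.6,-20,90],62],[[0,0,0],[-6.6,-20,90],62],[[0,0,0],[-6.6,-20,90],62],[[0,0,0],[-6.6,-20,90],62]]'|egrep 'eef|ft'; python3 plan.py 448 -258.3 -28.5 63
```

```text
eef_pos: [0.4483, -0.2604, -0.0057]
ft_force: [-0.7, 0.2, 0.5]
[0.2 0.1 0.3]
turn [0.0003, 0.0025, 0.0008] shift [1.0, 1.8, 22.5] t 24.0 at [448.0, -260.4, -6.0] op 62.4 q7 1.0
```

```bash
python3 -m crank '[[[0,0,0],[1,1.8,12],62],[[0,0,0],[1,1.8,18],62],[[0,0,0],[1,1.8,22],62],[[0,0,0],[1,1.8,22],62],[[0,0,0],[1,1.8,22],62]]'|egrep 'eef|ft';python3 -m crank '[[[0,0,0],[0,0,0],50],[[0,0,0],[0,0,0],44],[[0,0,0],[0,0,0],36],[[0,0,0],[0,0,0],36],[[0,0,0],[0,0,0],36],[[0,0,0],[0,0,0],36]]' 30|egrep 'eef|ft|open'; python3 plan.py 448 -258.3 -28.5 63; python3 -m crank '[[[0,0,0],[0,0,-20],36],[[0,0,0],[0,0,-60],36],[[0,0,-0.05],[0,0,-110],36],[[0,0,-0.15],[0,50,-115],36],[[0,0,-0.25],[0,100,-115],36],[[0,0,-0.355],[0,150,-115],36],[[0,0,-0.355],[0,200,-115],36],[[0,0,-0.355],[0,200,-115],36]]'|egrep 'eef|ft|open'; python3 -m crank '[[[0,0,0],[0,0,0],36],[[0,0,0],[0,0,0],36],[[0,0,0],[0,0,0],36]]'|egrep 'ft'; python3 plan.py 526.2 210 85
```

```text
eef_pos: [0.4472, -0.258, -0.0291]
ft_force: [-0.2, -0.0, 0.1]
eef_pos: [0.4473, -0.2582, -0.0287]
ft_force: [-0.6, 0.2, 5.9]
opening: 0.457
[0. 0. 0.]
turn [-0.0002, 0.0005, 0.0008] shift [-0.7, 0.2, -0.2] t 25.3 at [447.3, -258.2, -28.7] op 39.0 q7 0.98
eef_pos: [0.5426, -0.0688, 0.0867]
ft_force: [0.1, 0.6, -1.2]
opening: 0.46
ft_force: [-0.1, 0.1, -1.3]
[0.3 0.4 0.1]
turn [-0.0014, -0.0012, -0.0024] shift [45.3, 288.0, 0.4] t 26.6 at [537.2, -81.3, 85.8] op 39.4 q7 1.02
```

```bash
python3 -m crank '[[[0,0,0],[20,45,0],36],[[0,0,0],[45,90,0],36],[[0,0,0],[46,135,0],36],[[0,0,0],[46,180,0],36],[[0,0,0],[46,225,0],36],[[0,0,0],[46,265,0],36],[[0,0,0],[46,288,0],36],[[0,0,0],[46,288,0],36]]'|egrep 'eef|ft|open'; python3 -m crank '[[[0,0,0],[0,0,30],36],[[0,0,0],[0,0,60],36],[[0,0,0],[0,0,75],36],[[0,0,0],[0,0,75],36],[[0,0,0],[0,0,75],36],[[0,0,0],[0,0,75],36],[[0,0,0],[0,0,75],36]]'|egrep 'ft'; python3 plan.py 525 210 -6
```

```text
eef_pos: [0.5253, 0.2175, 0.0863]
ft_force: [-0.1, 0.9, -0.2]
opening: 0.46
ft_force: [-1.1, 0.4, -0.4]
[0.2 0.  0.2]
turn [0.0011, 0.0016, -0.0001] shift [0.7, -1.9, 17.7] t 28.3 at [525.9, 211.8, 11.7] op 39.2 q7 0.54
```

```bash
python3 -m crank '[[[0,0,0],[0.7,-1.9,5],36],[[0,0,0],[0.7,-1.9,10],36],[[0,0,0],[0.7,-1.9,15],36],[[0,0,0],[0.7,-1.9,15],36],[[0,0,0],[0.7,-1.9,15],36],[[0,0,0],[0.7,-1.9,15],36]]'|egrep 'eef|ft'; python3 plan.py 525 210 -6.8;  python3 - <<'E'
from h import *
HUE['tile4']=[(9,24)]
for n in('scene','top'):
    for b in blobs(n,arm.camera(n),'tile4',z=.035): 
        if b[2][1]>150: print(n,b)
E
```

```text
eef_pos: [0.5245, 0.21, -0.0041]
ft_force: [0.5, -0.3, -0.6]
[0.  0.  0.1]
turn [0.0001, 0.0001, 0.0005] shift [-0.5, 0.1, 2.8] t 29.1 at [524.5, 210.0, -4.0] op 39.2 q7 0.53
scene (388.3, 221.1, [527.1, 210.3], 61, 46, -3.7)
```

```bash
python3 -m crank '[[[0,0,0],[-1,0,2],36],[[0,0,0],[-1,0,2],36],[[0,0,0],[-1,0,2.8],36],[[0,0,0],[-1,0,2.8],36],[[0,0,0],[-1,0,2.8],36]]'|egrep 'eef|ft'; python3 -m crank '[[[0,0,0],[0,0,0.5],36],[[0,0,0],[0,0,0.5],36]]'|egrep 'eef|ft'
```

```text
eef_pos: [0.5255, 0.2098, -0.0068]
ft_force: [-0.4, -0.4, 1.6]
eef_pos: [0.5255, 0.2097, -0.0069]
ft_force: [-1.5, -0.8, 5.0]
```

```bash
python3 -m crank '[[[0,0,0],[0,0,-0.5],36],[[0,0,0],[0,0,-0.5],36],[[0,0,0],[0,0,-0.5],41],[[0,0,0],[0,0,-0.5],43],[[0,0,0],[0,0,-0.5],46],[[0,0,0],[0,0,-0.5],50],[[0,0,0],[0,0,-0.5],54],[[0,0,0],[0,0,-0.5],54]]' |egrep 'eef|ft|open|fing'; python3 -m crank '[[[0,0,0],[0,0,-10],54],[[0,0,0],[0,0,-40],54],[[0,0,0],[0,0,-80],54],[[0,0,0],[40,-40,-90],60],[[0,0,0],[40,-90,-90],60],[[0,0,0],[40,-140,-90],60],[[0,0,0],[40,-190,-90],60],[[0,0,0],[40,-240,-90],60]]'|egrep 'eef|ft'; python3 - <<'E'
from h import *
HUE['tile4']=[(9,24)];HUE['tile2']=[(25,34)]
im={n:arm.camera(n) for n in('scene','top')}
for n in im:
  for t in('tile1','tile4','tile2','tile3'):
    for b in blobs(n,im[n],t,z=.034 if t in('tile1','tile4') else .012,smin=70 if t!='tile3' else 25): 
        if b[2][1]>200 or t in('tile2','tile3') and -450<b[2][1]<-200 and 400<b[2][0]<650 and b[3]<65: print(n,t,b)
E
```

```text
eef_pos: [0.5254, 0.2098, -0.0069]
ft_force: [-0.7, 0.0, -0.2]
opening: 0.631
finger_force: 0.0
eef_pos: [0.4586, -0.0203, 0.084]
ft_force: [0.6, -0.9, -0.2]
scene tile1 (435.0, 247.6, [584.9, 338.2], 55, 40, -16.1)
scene tile4 (388.2, 222.1, [530.0, 210.3], 59, 40, -5.7)
scene tile2 (184.6, 204.6, [563.8, -358.2], 57, 39, 31.4)
scene tile3 (197.4, 171.0, [448.1, -357.9], 55, 37, 29.7)
top tile1 (192.5, 202.3, [569.8, 337.0], 54, 42, -16.1)
top tile4 (236.4, 215.0, [523.5, 210.2], 53, 41, -3.5)
top tile2 (429.1, 192.2, [561.9, -360.1], 55, 39, 30.7)
```

```bash
python3 -m crank '[[[0,0,-0.1],[-20,-45,0],62],[[0,0,-0.22],[-40,-90,0],62],[[0,0,-0.36],[-65,-130,0],62],[[0,0,-0.5],[-90,-170,0],62],[[0,0,-0.6],[-115,-210,0],62],[[0,0,-0.656],[-140,-250,0],62],[[0,0,-0.656],[-145,-290,0],62],[[0,0,-0.656],[-145,-310,0],62]]'|egrep 'eef|ft';python3 -m crank '[[[0,0,0],[0,0,0],62],[[0,0,0],[0,0,0],62],[[0,0,0],[0,0,0],62],[[0,0,0],[0,0,0],62]]'|egrep 'ft'; python3 plan.py 563 -358.8 -6 121; python3 - <<'E'
from h import *
im={n:arm.camera(n) for n in('scene','top')}
for n in im:
    for b in blobs(n,im[n],'tile1',z=.018): 
        if b[2][1]>200: print(n,b)
E
```

```text
eef_pos: [0.5665, -0.3489, 0.0832]
ft_force: [0.3, -0.1, 0.4]
ft_force: [0.4, -0.2, -0.5]
[0.2 0.5 0.1]
turn [0.0006, 0.0008, 0.0028] shift [12.7, -12.3, 89.4] t 33.0 at [567.5, -341.8, 83.4] op 62.1 q7 2.02
scene (435.1, 247.6, [577.0, 341.6], 56, 41, -16.1)
top (192.5, 202.4, [572.9, 340.7], 55, 41, -16.4)
```

```bash
python3 -m crank '[[[0,0,0],[12.7,-12.3,30],62],[[0,0,0],[12.7,-12.3,60],62],[[0,0,0],[12.7,-12.3,89],62],[[0,0,0],[12.7,-12.3,89],62],[[0,0,0],[12.7,-12.3,89],62],[[0,0,0],[12.7,-12.3,89],62],[[0,0,0],[12.7,-12.3,89],62]]'|egrep 'ft'; python3 plan.py 563 -358.8 -28.5 121
```

```text
ft_force: [-0.2, 0.2, -0.8]
[0.4 0.1 0.4]
turn [-0.0025, 0.0019, -0.0004] shift [-0.6, 1.9, 24.0] t 34.0 at [563.4, -360.7, -4.5] op 61.7 q7 1.99
```

```bash
python3 -m crank '[[[0,0,0],[-0.6,1.9,12],62],[[0,0,0],[-0.6,1.9,18],62],[[0,0,0],[-0.6,1.9,23],62],[[0,0,0],[-0.6,1.9,23],62],[[0,0,0],[-0.6,1.9,23],62]]'|egrep 'eef|ft';python3 -m crank '[[[0,0,0],[0,0,0],50],[[0,0,0],[0,0,0],44],[[0,0,0],[0,0,0],36],[[0,0,0],[0,0,0],36],[[0,0,0],[0,0,0],36],[[0,0,0],[0,0,0],36]]' 30|egrep 'eef|ft|open'; python3 plan.py 563 -358.8 -28.5 121; python3 -m crank '[[[0,0,0],[0,0,-20],36],[[0,0,0],[0,0,-60],36],[[0,0,0.1],[20,20,-110],36],[[0,0,0.24],[40,60,-115],36],[[0,0,0.38],[60,100,-115],36],[[0,0,0.52],[80,140,-115],36],[[0,0,0.6],[100,180,-115],36],[[0,0,0.656],[120,220,-115],36]]'|egrep 'eef|ft|open'; python3 -m crank '[[[0,0,0],[0,0,0],36],[[0,0,0],[0,0,0],36],[[0,0,0],[0,0,0],36],[[0,0,0],[0,0,0],36]]'|egrep 'ft'; python3 plan.py 516.6 130.4 85
```

```text
eef_pos: [0.562, -0.3583, -0.0292]
ft_force: [0.1, 0.1, 0.5]
eef_pos: [0.5625, -0.3586, -0.0284]
ft_force: [0.0, 0.3, 4.8]
opening: 0.457
[0. 0. 0.]
turn [-0.0007, 0.0005, -0.0004] shift [-0.4, -0.5, 0.1] t 35.3 at [562.5, -358.6, -28.4] op 39.0 q7 1.97
eef_pos: [0.3446, -0.2307, 0.0872]
ft_force: [1.0, 0.1, -1.1]
opening: 0.456
ft_force: [-0.7, -0.4, -0.3]
[0.5 0.1 0.1]
turn [-0.0003, 0.0027, 0.0002] shift [-126.6, 379.6, 1.3] t 36.7 at [347.1, -232.1, 86.1] op 39.0 q7 1.15
```

```bash
python3 -m crank '[[[0,0,0],[-20,45,0],36],[[0,0,0],[-40,90,0],36],[[0,0,0],[-60,135,0],36],[[0,0,0],[-80,180,0],36],[[0,0,0],[-98,225,0],36],[[0,0,0],[-112,270,0],36],[[0,0,0],[-126,315,0],36],[[0,0,0],[-126,360,0],36]]'|egrep 'eef'; python3 -m crank '[[[0,0,0],[0,15,0],36],[[0,0,0],[0,19.6,0],36],[[0,0,0],[0,19.6,30],36],[[0,0,0],[0,19.6,60],36],[[0,0,0],[0,19.6,75],36],[[0,0,0],[0,19.6,75],36],[[0,0,0],[0,19.6,75],36],[[0,0,0],[0,19.6,75],36]]'|egrep 'ft'; python3 plan.py 516.4 130.4 -6
```

```text
eef_pos: [0.5149, 0.1135, 0.086]
ft_force: [-0.6, -0.9, 0.1]
[0.1 0.2 0.1]
turn [0.0003, 0.0013, -0.0008] shift [-1.0, -0.2, 18.0] t 38.5 at [515.4, 130.7, 12.0] op 39.1 q7 0.57
```

```bash
python3 -m crank '[[[0,0,0],[-1,-0.2,5],36],[[0,0,0],[-1,-0.2,10],36],[[0,0,0],[-1,-0.2,15],36],[[0,0,0],[-1,-0.2,17.5],36],[[0,0,0],[-1,-0.2,17.5],36],[[0,0,0],[-1,-0.2,17.5],36],[[0,0,0],[-1,-0.2,17.5],36]]'|egrep 'eef|ft'; python3 plan.py 516.4 130.4 -6.8; python3 -m crank '[[[0,0,0],[0,0,0.8],36],[[0,0,0],[0,0,0.8],36],[[0,0,0],[0,0,0.8],36]]'|egrep 'eef|ft'
```

```text
eef_pos: [0.5154, 0.1307, -0.0065]
ft_force: [-0.9, -1.5, 0.7]
[0.2 0.  0. ]
turn [-0.0002, -0.0005, 0.0006] shift [-0.8, -0.2, 0.3] t 39.4 at [515.6, 130.7, -6.5] op 39.0 q7 0.56
eef_pos: [0.5159, 0.1308, -0.0067]
ft_force: [-2.9, 0.2, 5.6]
```

```bash
python3 -m crank '[[[0,0,0],[-0.5,-0.3,-0.8],36],[[0,0,0],[-0.5,-0.3,-0.6],36],[[0,0,0],[-0.5,-0.3,-0.6],41],[[0,0,0],[-0.5,-0.3,-0.6],43],[[0,0,0],[-0.5,-0.3,-0.6],46],[[0,0,0],[-0.5,-0.3,-0.6],50],[[0,0,0],[-0.5,-0.3,-0.6],54],[[0,0,0],[-0.5,-0.3,-0.6],54]]' |egrep 'eef|ft|open|fing'; python3 -m crank '[[[0,0,0],[0,0,-10],54],[[0,0,0],[0,0,-40],54],[[0,0,0],[0,0,-80],54],[[0,0,0],[30,-40,-90],60],[[0,0,0],[30,-90,-90],62],[[0,0,0],[30,-140,-90],62],[[0,0,0],[30,-190,-90],62],[[0,0,0],[30,-240,-90],62]]'|egrep 'eef|ft'; cat > chk.py <<'E'
from h import *
HUE['tile4']=[(9,24)];HUE['tile2']=[(25,34)]
D=np.array([[507.9,51.1],[517,130.4],[526.2,210],[535.6,289.3]])
im={n:arm.camera(n) for n in('scene','top')}
for t in('tile1','tile4','tile2','tile3'):
  for n in im:
    for b in blobs(n,im[n],t,z=.034,smin=70 if t!='tile3' else 25,amin=150): 
        if -420<b[2][1]<360 and 400<b[2][0]<650 and b[3]<75: print(n,t,b)
E
python3 chk.py
```

```text
eef_pos: [0.5161, 0.1304, -0.0066]
ft_force: [-0.7, 0.6, 0.3]
opening: 0.635
finger_force: 0.0
eef_pos: [0.4587, -0.1057, 0.0842]
ft_force: [1.9, -0.2, -0.8]
scene tile1 (435.1, 247.7, [584.9, 338.2], 55, 40, -16.1)
top tile1 (192.5, 202.3, [569.6, 336.6], 54, 41, -16.1)
scene tile4 (388.2, 222.1, [530.3, 210.3], 59, 40, -7.0)
top tile4 (236.5, 214.9, [523.5, 210.2], 53, 41, -3.5)
scene tile2 (359.8, 213.6, [518.1, 131.9], 54, 40, -6.0)
top tile2 (263.8, 216.8, [512.8, 131.2], 53, 38, -2.4)
scene tile3 (197.6, 170.9, [461.3, -347.5], 54, 36, 32.1)
```

```bash
python3 -m crank '[[[0,0,-0.1],[-5,-45,0],62],[[0,0,-0.24],[-10,-90,0],62],[[0,0,-0.38],[-16,-130,0],62],[[0,0,-0.52],[-16,-170,0],62],[[0,0,-0.64],[-16,-210,0],62],[[0,0,-0.64],[-16,-244,0],62],[[0,0,-0.64],[-16,-244,0],62]]'|egrep 'eef|ft';python3 -m crank '[[[0,0,0],[0,0,0],62],[[0,0,0],[0,0,0],62],[[0,0,0],[0,0,0],62],[[0,0,0],[0,0,0],62]]'|egrep 'ft'; python3 plan.py 445.6 -358 -6 120; python3 - <<'E'
from h import *
# subpixel tile measure: 6x upscaled saturation contour of top face
HUE['tile4']=[(9,24)];HUE['tile2']=[(25,34)]
im={n:arm.camera(n) for n in('scene','top')}
im['top2']=arm.camera('top')
S=6
for t,p in(('tile4',(526.2,210,34)),('tile2',(517,130.4,34)),('tile1',(575,341.1,18))):
  for n in('scene','top'):
    u,v=proj(n,np.array(p)/1000).astype(int);c=im[n][v-17:v+18,u-17:u+18]
    c=cv2.GaussianBlur(cv2.resize(c,None,fx=S,fy=S,interpolation=cv2.INTER_CUBIC),(0,0),4).astype(int)
    d=np.clip((c.max(2)-c.min(2))*2,0,255).astype(np.uint8)   # chroma
    m=cv2.threshold(d,0,255,cv2.THRESH_OTSU)[1]
    k=max(cv2.findContours(m,cv2.RETR_EXTERNAL,cv2.CHAIN_APPROX_NONE)[0],key=cv2.contourArea)
    q=(k[:,0]+.5)/S-.5+[u-17,v-17]
    W=np.array([ray(n,a,p[2]/1000)[:2]*1000 for a in q],np.float32);r=cv2.minAreaRect(W)
    M=cv2.moments(k);cc=np.array([(M['m10']/M['m00']+.5)/S-.5+u-17,(M['m01']/M['m00']+.5)/S-.5+v-17])
    print(t,n,'rect',np.round(r[0],1),np.round(r[1],1),round(r[2],1),'centroid',(ray(n,cc,p[2]/1000)*1000).round(1)[:2])
E
```

```text
eef_pos: [0.444, -0.355, 0.0832]
ft_force: [0.5, 0.5, -0.2]
ft_force: [0.2, -0.2, 0.1]
[0.1 0.3 0.1]
turn [0.0002, 0.0001, 0.0034] shift [6.6, -8.6, 89.5] t 42.7 at [447.0, -347.3, 83.5] op 61.9 q7 1.95
tile4 scene rect [525.2 209.7] [108.6  95.2] 6.8 centroid [528.1 206.7]
tile4 top rect [526.8 210.9] [101.8 105.6] 88.0 centroid [526.3 209.1]
tile2 scene rect [516.4 129.7] [109.5  96.3] 8.6 centroid [520.2 127.6]Traceback (most recent call last):
  File "<stdin>", line 15, in <module>
  File "h.py", line 5, in ray
    c=arm.calibration(n);K,R,t=(np.array(c[k]) for k in'KRt')
ValueError: time passes only in moves, steps and waits
```

```bash
python3 -m crank '[[[0,0,0],[6.6,-8.6,30],62],[[0,0,0],[6.6,-8.6,60],62],[[0,0,0],[6.6,-8.6,89],62],[[0,0,0],[6.6,-8.6,89],62],[[0,0,0],[6.6,-8.6,89],62],[[0,0,0],[6.6,-8.6,89],62],[[0,0,0],[6.6,-8.6,89],62]]'|egrep 'ft'; python3 plan.py 445.6 -358 -28.5 120
```

```text
ft_force: [0.6, 0.0, 0.3]
[0.3 0.1 0.3]
turn [-0.0022, 0.0014, 0.001] shift [-0.3, 1.3, 24.0] t 43.75 at [446.0, -359.2, -4.5] op 62.4 q7 1.86
```

```bash
python3 -m crank '[[[0,0,0],[-0.3,1.3,12],62],[[0,0,0],[-0.3,1.3,18],62],[[0,0,0],[-0.3,1.3,23],62],[[0,0,0],[-0.3,1.3,23],62],[[0,0,0],[-0.3,1.3,23],62]]'|egrep 'eef|ft';python3 -m crank '[[[0,0,0],[0,0,0],50],[[0,0,0],[0,0,0],44],[[0,0,0],[0,0,0],36],[[0,0,0],[0,0,0],36],[[0,0,0],[0,0,0],36],[[0,0,0],[0,0,0],36]]' 30|egrep 'eef|ft|open'; python3 plan.py 445.6 -358 -28.5 120; python3 -m crank '[[[0,0,0],[0,0,-20],36],[[0,0,0],[0,0,-60],36],[[0,0,0.1],[0,20,-110],36],[[0,0,0.24],[-20,60,-115],36],[[0,0,0.38],[-50,90,-115],36],[[0,0,0.52],[-80,120,-115],36],[[0,0,0.6],[-110,150,-115],36],[[0,0,0.64],[-140,180,-115],36]]'|egrep 'eef|ft|open'; python3 -m crank '[[[0,0,0],[0,0,0],36],[[0,0,0],[0,0,0],36],[[0,0,0],[0,0,0],36],[[0,0,0],[0,0,0],36]]'|egrep 'ft'; python3 plan.py 507.4 51.1 85
```

```text
eef_pos: [0.4448, -0.3574, -0.0289]
ft_force: [0.2, 0.1, 0.7]
eef_pos: [0.4452, -0.3577, -0.0282]
ft_force: [-1.2, 0.3, 5.2]
opening: 0.454
[0. 0. 0.]
turn [-0.0006, 0.0004, 0.0011] shift [-0.2, -0.5, 0.3] t 45.05 at [445.2, -357.7, -28.2] op 38.8 q7 1.82
eef_pos: [0.476, -0.13, 0.0863]
ft_force: [0.5, 0.1, 0.3]
opening: 0.455
ft_force: [-0.8, 0.0, -1.2]
[0.2 0.3 0.1]
turn [-0.0008, -0.0009, -0.0025] shift [-10.1, 186.7, 1.0] t 46.45 at [475.3, -133.1, 86.2] op 39.0 q7 1.0
```

```bash
python3 -m crank '[[[0,0,0],[-3,45,0],36],[[0,0,0],[-6,90,0],36],[[0,0,0],[-10,135,0],36],[[0,0,0],[-10.4,175,0],36],[[0,0,0],[-10.4,186.5,0],36],[[0,0,0],[-10.4,186.5,0],36],[[0,0,0],[-10.4,186.5,30],36],[[0,0,0],[-10.4,186.5,60],36]]'|egrep 'eef'; python3 -m crank '[[[0,0,0],[0,0,15],36],[[0,0,0],[0,0,15],36],[[0,0,0],[0,0,15],36],[[0,0,0],[0,0,15],36],[[0,0,0],[0,0,15],36]]'|egrep 'ft'; python3 plan.py 507.7 51 -6
```

```text
eef_pos: [0.5082, 0.0494, 0.0262]
ft_force: [0.6, 0.7, 0.0]
[0.2 0.2 0.2]
turn [0.0005, 0.0017, -0.0006] shift [0.4, -1.3, 18.1] t 47.95 at [508.2, 52.3, 12.1] op 39.2 q7 0.62
```

```bash
python3 -m crank '[[[0,0,0],[0.2,-1.3,5],36],[[0,0,0],[0.2,-1.3,10],36],[[0,0,0],[0.2,-1.3,15],36],[[0,0,0],[0.2,-1.3,17.5],36],[[0,0,0],[0.2,-1.3,17.5],36],[[0,0,0],[0.2,-1.3,17.5],36],[[0,0,0],[0.2,-1.3,17.5],36]]'|egrep 'eef|ft'; python3 plan.py 507.7 51 -6.5
```

```text
eef_pos: [0.5071, 0.0512, -0.0062]
ft_force: [-0.2, -0.2, -0.9]
[0.1 0.  0. ]
turn [-0.0, -0.0003, 0.0006] shift [-0.4, -0.2, 0.3] t 48.85 at [507.3, 51.3, -6.2] op 39.0 q7 0.6
```

```bash
python3 -m crank '[[[0,0,0],[-0.4,-0.2,0.4],36],[[0,0,0],[-0.4,-0.2,0.4],36],[[0,0,0],[-0.4,-0.2,0.4],41],[[0,0,0],[-0.4,-0.2,0.4],43],[[0,0,0],[-0.4,-0.2,0.4],46],[[0,0,0],[-0.4,-0.2,0.4],50],[[0,0,0],[-0.4,-0.2,0.4],54],[[0,0,0],[-0.4,-0.2,0.4],54]]' |egrep 'eef|ft|open|fing'; python3 -m crank '[[[0,0,0],[0,0,-10],54],[[0,0,0],[0,0,-40],54],[[0,0,0],[0,0,-80],54],[[0,0,0],[40,40,-90],60],[[0,0,0],[60,90,-90],62],[[0,0,0],[90,140,-90],62],[[0,0,0],[110,190,-90],62],[[0,0,0],[110,200,-90],62]]'|egrep 'eef|ft'; python3 chk.py;  python3 - <<'E'
from h import *
f=lambda i,s:cv2.resize(cv2.convertScaleAbs(i,alpha=1.6),None,fx=s,fy=s,interpolation=cv2.INTER_CUBIC)
a=arm.camera('scene')[185:275,310:450];b=arm.camera('top')[180:240,175:315]
cv2.imwrite('pics/r1.png',np.vstack([f(a,4),f(b,4)]))
E
```

```text
eef_pos: [0.5077, 0.0509, -0.0065]
ft_force: [0.1, -0.5, -0.3]
opening: 0.632
finger_force: 0.0
eef_pos: [0.4192, 0.2667, 0.0846]
ft_force: [-0.2, 0.2, -0.2]
scene tile1 (435.0, 247.6, [584.8, 338.2], 56, 41, -16.1)
scene tile4 (388.2, 222.2, [530.1, 210.3], 59, 41, -6.1)
top tile4 (236.3, 215.2, [522.2, 210.5], 58, 44, -6.8)
scene tile2 (359.8, 213.7, [518.5, 131.9], 54, 40, -6.2)
top tile2 (263.8, 216.8, [513.2, 130.4], 54, 39, -7.1)
scene tile3 (331.7, 205.8, [508.2, 51.9], 55, 43, -11.2)
```

View pics/r1.png

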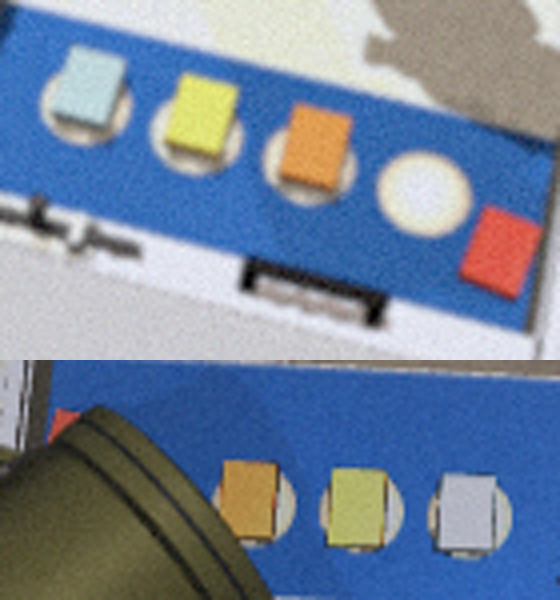

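```bash
python3 -m crank '[[[0,0,0],[0,0,-10],72],[[0,0,0],[0,0,-10],72],[[0,0,0],[0,0,-10],72]]'|egrep 'eef'; python3 plan.py 573.9 337.3 85 163.8
```

```text
eef_pos: [0.4222, 0.261, 0.094]
[0.2 0.3 0.2]
turn [-0.0005, 0.0007, -1.4058] shift [-142.1, 93.3, 8.8] t 51.15 at [421.8, 261.4, 93.7] op 71.6 q7 0.31
```

```bash
python3 -m crank '[[[0,0,-0.145],[-14,0,0],72],[[0,0,-0.29],[-28,9,0],72],[[0,0,-0.435],[-43,19,0],72],[[0,0,-0.58],[-57,28,0],72],[[0,0,-0.725],[-71,38,0],72],[[0,0,-0.87],[-85,47,0],72],[[0,0,-1.015],[-99,60,0],72],[[0,0,-1.16],[-113,70,0],72]]'|egrep 'eef'; python3 -m crank '[[[0,0,-0.13],[0,0,0],72],[[0,0,-0.24],[0,0,0],72],[[0,0,-0.24],[0,0,0],72],[[0,0,-0.24],[0,0,0],72],[[0,0,-0.24],[0,0,0],72]]'|egrep 'eef'; python3 plan.py 573.9 337.3 85 163.8
```

```text
eef_pos: [0.5422, 0.319, 0.0932]
eef_pos: [0.5416, 0.3186, 0.0935]
[0.  0.1 0.1]
turn [-0.0001, -0.0004, -0.0051] shift [-26.9, -25.6, 8.6] t 52.65 at [541.7, 318.7, 93.6] op 71.8 q7 1.58
```

Now translate, settle, and take a fresh measurement of tile1.

```bash
python3 -m crank '[[[0,0,-0.005],[-27,-25.6,10],72],[[0,0,-0.005],[-27,-25.6,40],72],[[0,0,-0.005],[-27,-25.6,70],72],[[0,0,-0.005],[-27,-25.6,85],72],[[0,0,-0.005],[-27,-25.6,85],72],[[0,0,-0.005],[-27,-25.6,85],72],[[0,0,-0.005],[-27,-25.6,85],72]]'|egrep 'eef|ft'; python3 plan.py 573.9 337.3 -23 163.8;python3 - <<'E'
from h import *
for n in('scene','top'):
    for b in blobs(n,arm.camera(n),'tile1',z=.018): 
        if b[2][1]>200: print(n,b)
E
```

```text
eef_pos: [0.5747, 0.3386, 0.0103]
ft_force: [0.9, 0.5, 0.5]
[0.1 0.3 0.3]
turn [-0.0014, 0.0027, 0.0016] shift [1.2, 0.5, 33.1] t 53.55 at [574.7, 338.2, 10.1] op 71.9 q7 1.58
top (194.2, 202.5, [572.3, 336.4], 55, 33, -14.5)
```

```bash
python3 -m crank '[[[0,0,0],[1.2,0.5,10],72],[[0,0,0],[1.2,0.5,18],72],[[0,0,0],[1.2,0.5,18],72],[[0,0,0],[1.2,0.5,18],72]]'|egrep 'eef|ft';python3 -m crank '[[[0,0,0],[0,0,5],72],[[0,0,0],[0,0,10],72],[[0,0,0],[0,0,15],72],[[0,0,0],[0,0,15],72],[[0,0,0],[0,0,15],72]]'|egrep 'eef|ft'; python3 -m crank '[[[0,0,0],[0,0,0],66],[[0,0,0],[0,0,0],60],[[0,0,0],[0,0,0],56],[[0,0,0],[0,0,0],50],[[0,0,0],[0,0,0],50],[[0,0,0],[0,0,0],50]]' 30|egrep 'eef|ft|open|fing'
```

```text
eef_pos: [0.5727, 0.3363, -0.0102]
ft_force: [-0.1, -0.1, 1.0]
eef_pos: [0.573, 0.3365, -0.0247]
ft_force: [1.2, -0.1, -0.4]
eef_pos: [0.5733, 0.3368, -0.024]
ft_force: [-0.3, -0.8, 3.7]
opening: 0.645
finger_force: 32.8
```

```bash
python3 -m crank '[[[0,0,0],[0,0,-15],50],[[0,0,0],[0,0,-50],50],[[0,0,0],[0,0,-70],50],[[0,0,-0.1],[20,0,-70],50],[[0,0,-0.167],[35,10,-70],50],[[0,0,-0.167],[35,10,-70],50],[[0,0,-0.167],[35,10,-70],50],[[0,0,-0.167],[35,10,-70],50]]'|egrep 'eef|ft|open'; python3 plan.py 535.1 284.7 10 173.37
```

```text
eef_pos: [0.5544, 0.3068, 0.0459]
ft_force: [-0.1, 0.3, -0.3]
opening: 0.644
[0.2 0.2 0.2]
turn [-0.0008, 0.0016, 0.0008] shift [24.0, 16.5, 35.6] t 56.15 at [554.2, 306.6, 45.7] op 55.0 q7 1.72
```

```bash
python3 -m crank '[[[0,0,0],[24,16.5,0],50],[[0,0,0],[24,16.5,15],50],[[0,0,0],[24,16.5,30],50],[[0,0,0],[24,16.5,35],50],[[0,0,0],[24,16.5,35],50],[[0,0,0],[24,16.5,35],50],[[0,0,0],[24,16.5,35],50],[[0,0,0],[24,16.5,35],50]]'|egrep 'eef|ft|open'; python3 plan.py 535.1 284.7 -7 173.37; python3 chk.py
```

```text
eef_pos: [0.535, 0.2841, 0.011]
ft_force: [0.1, 0.1, -0.6]
opening: 0.645
[0.1 0.1 0.1]
turn [-0.0007, 0.0009, 0.0016] shift [-0.8, -0.1, 17.9] t 57.15 at [534.9, 283.9, 10.9] op 55.0 q7 1.64
scene tile4 (387.9, 222.3, [530.4, 209.6], 58, 43, -6.1)
scene tile4 (361.8, 213.0, [518.9, 132.6], 60, 39, -6.0)
top tile4 (235.9, 215.7, [524.9, 209.0], 56, 44, -3.5)
scene tile3 (331.8, 205.7, [507.7, 52.0], 56, 43, -11.3)
```

```bash
python3 -m crank '[[[0,0,0],[-0.8,-0.1,6],50],[[0,0,0],[-0.8,-0.1,12],50],[[0,0,0],[-0.8,-0.1,16],50],[[0,0,0],[-0.8,-0.1,17],50],[[0,0,0],[-0.8,-0.1,17],50],[[0,0,0],[-0.8,-0.1,17],50],[[0,0,0],[-0.8,-0.1,17],50]]'|egrep 'eef|ft'; python3 -m crank '[[[0,0,0],[0,0,1],50],[[0,0,0],[0,0,1],50],[[0,0,0],[0,0,1],50]]'|egrep 'eef|ft';python3 -m crank '[[[0,0,0],[0,0,0.7],50],[[0,0,0],[0,0,0.7],50],[[0,0,0],[0,0,0.7],50]]'|egrep 'eef|ft'
```

```text
eef_pos: [0.535, 0.2846, -0.0063]
ft_force: [0.3, 0.3, -0.3]
eef_pos: [0.5348, 0.2844, -0.0075]
ft_force: [-0.3, 0.9, -0.7]
eef_pos: [0.5349, 0.2845, -0.0081]
ft_force: [-0.2, -0.3, 0.1]
```

```bash
python3 -m crank '[[[0,0,0],[-0.2,0,0.4],50],[[0,0,0],[-0.2,0,0.4],50],[[0,0,0],[-0.2,0,0.4],50]]'|egrep 'eef|ft';  python3 -m crank '[[[0,0,0],[0,0,0],56],[[0,0,0],[0,0,0],58],[[0,0,0],[0,0,0],61],[[0,0,0],[0,0,0],64],[[0,0,0],[0,0,0],68],[[0,0,0],[0,0,0],72],[[0,0,0],[0,0,0],72]]'|egrep 'eef|ft|open|fing'; python3 -m crank '[[[0,0,0],[0,0,-10],72],[[0,0,0],[0,0,-40],72],[[0,0,0],[0,0,-80],72],[[0,0,0.1],[0,30,-105],60],[[0,0,0.2],[0,70,-110],40],[[0,0,0.35],[0,110,-110],40],[[0,0,0.5],[0,110,-110],40],[[0,0,0.65],[0,110,-110],40]]'|egrep 'eef|ft'; python3 chk.py
```

```text
eef_pos: [0.5349, 0.2845, -0.0082]
ft_force: [-1.1, -2.1, 5.9]
eef_pos: [0.5349, 0.2847, -0.0086]
ft_force: [0.3, -1.0, -0.3]
opening: 0.845
finger_force: 0.0
eef_pos: [0.4242, 0.2978, 0.1026]
ft_force: [0.0, -0.3, -0.1]
scene tile1 (416.8, 230.2, [541.2, 288.0], 60, 40, -6.6)
scene tile4 (388.2, 222.2, [530.1, 210.2], 59, 41, -6.1)
scene tile2 (359.7, 213.3, [517.3, 131.6], 54, 40, -6.2)
scene tile3 (331.7, 205.8, [508.2, 51.9], 55, 43, -11.2)
```

```bash
python3 -m crank '[[[0,0,0.15],[0,0,0],34],[[0,0,0.3],[0,0,0],34],[[0,0,0.45],[0,0,0],34],[[0,0,0.6],[0,0,0],34],[[0,0,0.75],[0,0,0],34],[[0,0,0.88],[0,0,0],34],[[0,0,0.92],[0,0,0],34],[[0,0,0.92],[0,0,0],34]]'|egrep 'eef'; python3 -m crank '[[[0,0,0],[0,-50,0],34],[[0,0,0],[0,-100,0],34],[[0,0,0],[0,-150,0],34],[[0,0,0],[0,-200,0],34],[[0,0,0],[0,-250,0],34],[[0,0,0],[0,-300,0],34],[[0,0,0],[0,-350,0],34],[[0,0,0],[0,-380,0],34]]'|egrep 'eef'; python3 plan.py 500 -100 95; python3 chk.py
```

```text
eef_pos: [0.4256, 0.2973, 0.1016]
eef_pos: [0.3818, -0.0845, 0.1013]
[1.1 2.9 0.1]
turn [-0.0019, -0.0013, 0.004] shift [-118.9, -2.2, 6.1] t 62.25 at [382.1, -84.5, 101.3] op 33.9 q7 0.75
scene tile1 (416.7, 230.2, [541.1, 287.4], 60, 39, -6.4)
top tile1 (209.6, 212.8, [534.8, 287.3], 56, 40, -8.1)
scene tile4 (388.2, 222.1, [530.3, 210.3], 60, 40, -7.0)
top tile4 (236.5, 214.9, [523.5, 210.2], 53, 41, -3.5)
scene tile2 (359.8, 213.7, [518.1, 131.9], 54, 40, -6.0)
top tile2 (263.8, 216.8, [512.7, 131.0], 53, 38, -3.5)
scene tile3 (331.7, 205.8, [508.1, 52.8], 55, 42, -9.4)
```

```bash
cat > sub.py <<'E'
from h import *
im={n:[cv2.GaussianBlur(np.mean([arm.camera(n) for _ in range(4)],0).astype(np.float32),(0,0),.6)][0] for n in('scene','top')}
S=6;C={n:arm.calibration(n) for n in im};arm.calibration=lambda n:C[n]
for t,p in(('tile1',(535.6,289.3,34)),('tile4',(526.2,210,34)),('tile2',(517,130.4,34))):
  for n in('scene','top'):
    u,v=proj(n,np.array(p)/1000).astype(int);c=im[n][v-16:v+17,u-16:u+17]
    c=cv2.resize(c,None,fx=S,fy=S,interpolation=cv2.INTER_CUBIC);d=c[...,2]-c[...,0]
    h=np.median(d[S*14:S*18,S*14:S*18]);m=((d>h/2)*255).astype(np.uint8)
    k=max(cv2.findContours(m,cv2.RETR_EXTERNAL,cv2.CHAIN_APPROX_NONE)[0],key=cv2.contourArea)
    q=(k[:,0]+.5)/S-.5+[u-16,v-16]
    W=np.array([ray(n,a,p[2]/1000)[:2]*1000 for a in q],np.float32);r=cv2.minAreaRect(W)
    print(t,n,'err',np.round(np.array(r[0])-p[:2],1),np.round(r[1],1),round(r[2],1),round(float(h)))
E
python3 sub.py
```

```text
tile1 scene err [ 4.6 -1.5] [39.1 57.7] 83.6 80
tile1 top err [-0.  -1.8] [41.4 54.7] 82.3 71
tile4 scene err [2.9 0.3] [40.  56.6] 83.0 80
tile4 top err [-1.5 -0.4] [41.3 55.1] 86.5 66
tile2 scene err [1.6 1. ] [40.8 56. ] 82.1 65
tile2 top err [-3.2  0.6] [43.1 55.2] 84.6 46
```

```bash
python3 -m crank '[[[0,0,0],[-15,50,0],62],[[0,0,0],[-30,100,0],62],[[0,0,0],[-45,150,0],62],[[0,0,0],[-60,200,0],62],[[0,0,0],[-75,250,0],62],[[0,0,0],[-90,300,0],62],[[0,0,0],[-105,340,0],62],[[0,0,0],[-110,380,0],62]]'|egrep 'eef'; python3 -m crank '[[[0,0,0],[0,0,0],62],[[0,0,0],[0,0,0],62],[[0,0,0],[0,0,0],62],[[0,0,0],[0,0,0],62]]'|egrep 'eef'; python3 plan.py 537.6 287.6 40
```

```text
eef_pos: [0.5363, 0.2867, 0.1013]
eef_pos: [0.5347, 0.2826, 0.1012]
[0.1 0.5 0.1]
turn [-0.0021, -0.0005, 0.0024] shift [-2.2, 4.7, 61.4] t 64.15 at [534.9, 283.3, 101.4] op 61.8 q7 0.46
```

```bash
python3 -m crank '[[[0,0,0],[-2.2,5,30],62],[[0,0,0],[-2.2,5,50],62],[[0,0,0],[-2.2,5,65],62],[[0,0,0],[-2.2,5,65],62],[[0,0,0],[-2.2,5,65],62],[[0,0,0],[-2.2,5,65],62],[[0,0,0],[-2.2,5,65],62]]'|egrep 'eef'; python3 plan.py 537.6 287.6 -6.5
```

```text
eef_pos: [0.5383, 0.2901, 0.0375]
[0.2 0.1 0.2]
turn [0.0013, 0.0014, 0.004] shift [0.3, -2.4, 43.7] t 65.05 at [538.1, 289.9, 37.2] op 62.2 q7 0.41
```

```bash
python3 -m crank '[[[0,0,0],[0.3,-2.4,10],62],[[0,0,0],[0.3,-2.4,20],62],[[0,0,0],[0.3,-2.4,30],62],[[0,0,0],[0.3,-2.4,38],62],[[0,0,0],[0.3,-2.4,43],62],[[0,0,0],[0.3,-2.4,43],62],[[0,0,0],[0.3,-2.4,43],62],[[0,0,0],[0.3,-2.4,43],62]]'|egrep 'eef|ft'; python3 plan.py 537.6 287.6 -6.5; python3 -m crank '[[[0,0,0],[0,0,0],54],[[0,0,0],[0,0,0],48],[[0,0,0],[0,0,0],44],[[0,0,0],[0,0,0],41],[[0,0,0],[0,0,0],38],[[0,0,0],[0,0,0],36],[[0,0,0],[0,0,0],36]]' 20|egrep 'eef|ft|open|fing'
```

```text
eef_pos: [0.5374, 0.2876, -0.0062]
ft_force: [-0.0, 0.7, 0.4]
[0. 0. 0.]
turn [0.0007, 0.0006, 0.0042] shift [-0.2, 0.1, 0.3] t 66.05 at [537.3, 287.5, -6.2] op 62.1 q7 0.38
eef_pos: [0.5371, 0.2873, -0.0065]
ft_force: [-0.2, -1.1, 1.3]
opening: 0.46
finger_force: 21.5
```

```bash
python3 -m crank '[[[0,0,0],[0,0,-2],36],[[0,0,0],[2.2,1.7,-2],36],[[0,0,0],[2.2,1.7,-2],36],[[0,0,0],[2.2,1.7,-2],36],[[0,0,0],[2.2,1.7,-2],36]]'|egrep 'eef|ft'; python3 plan.py 535.2 289.2 -6.5; python3 -m crank '[[[0,0,0],[0,0,1],36],[[0,0,0],[0,0,2],36],[[0,0,0],[0,0,2],36],[[0,0,0],[0,0,2],36]]'|egrep 'eef|ft'
```

```text
eef_pos: [0.535, 0.2892, -0.0047]
ft_force: [-0.4, 0.0, -0.8]
[0. 0. 0.]
turn [-0.0001, -0.0001, 0.0043] shift [-0.1, 0.1, 1.9] t 67.45 at [535.1, 289.2, -4.6] op 39.5 q7 0.37
eef_pos: [0.5351, 0.2892, -0.0063]
ft_force: [0.3, -0.4, 2.6]
```

Contact; release and retreat, then re-measure.

```bash
python3 -m crank '[[[0,0,0],[0,0,-0.3],36],[[0,0,0],[0,0,-0.3],36],[[0,0,0],[0,0,-0.3],41],[[0,0,0],[0,0,-0.3],43],[[0,0,0],[0,0,-0.3],46],[[0,0,0],[0,0,-0.3],50],[[0,0,0],[0,0,-0.3],54],[[0,0,0],[0,0,-0.3],54]]' |egrep 'eef|ft|open|fing'; python3 -m crank '[[[0,0,0],[0,0,-10],54],[[0,0,0],[0,0,-40],54],[[0,0,0],[0,0,-80],54],[[0,0,0],[40,-40,-100],34],[[0,0,0],[60,-90,-100],34],[[0,0,0],[80,-140,-100],34],[[0,0,0],[80,-190,-100],34],[[0,0,0],[80,-240,-100],34]]'|egrep 'ft'; python3 -m crank '[[[0,0,0],[0,-50,0],34],[[0,0,0],[0,-100,0],34],[[0,0,0],[0,-130,0],34],[[0,0,0],[0,-130,0],34]]'|egrep 'eef'; python3 sub.py;python3 chk.py
```

```text
eef_pos: [0.5351, 0.2892, -0.0063]
ft_force: [0.8, -0.0, 0.4]
opening: 0.633
finger_force: 0.0
ft_force: [1.7, 0.2, 0.5]
eef_pos: [0.4151, -0.0599, 0.0941]
tile1 scene err [2.3 0.3] [39.2 55.9] 83.8 85
tile1 top err [-2.5 -0.1] [41.2 55.6] 83.7 71
tile4 scene err [2.9 0.2] [39.8 56.9] 83.5 80
tile4 top err [-1.5 -0.5] [41.5 55.1] 86.5 67
tile2 scene err [1.8 1. ] [40.8 56.1] 83.1 65
tile2 top err [-3.2  0.6] [43.1 55.2] 84.7 47
scene tile1 (417.4, 229.4, [538.7, 289.3], 58, 40, -6.2)
top tile1 (209.0, 213.6, [532.8, 289.0], 56, 40, -6.1)
scene tile4 (388.2, 222.1, [530.3, 210.3], 59, 40, -7.0)
top tile4 (236.5, 214.9, [523.5, 210.2], 53, 41, -3.5)
scene tile2 (359.8, 213.7, [518.1, 131.9], 54, 40, -6.0)
top tile2 (263.8, 216.8, [512.8, 131.2], 53, 38, -2.4)
scene tile3 (331.8, 205.4, [506.4, 52.7], 58, 42, -4.2)
```

```bash
python3 plan.py 634.5 38.8 96
```

```text
[0.1 0.2 0. ]
turn [0.0002, 0.0001, 0.0058] shift [-206.5, 115.9, -2.3] t 70.55 at [416.5, -53.7, 93.7] op 34.1 q7 0.71
```

```bash
python3 -m crank '[[[0,0,0],[-40,0,-6],32],[[0,0,0],[-80,20,-6],32],[[0,0,0],[-120,50,-6],32],[[0,0,0],[-160,80,-6],32],[[0,0,0],[-190,105,-6],32],[[0,0,0],[-206,116,-6],32],[[0,0,0],[-206,116,-6],32],[[0,0,0],[-206,116,-6],32]]'|egrep 'eef'; python3 -m crank '[[[0,0,0],[0,0,0],32],[[0,0,0],[0,0,0],32],[[0,0,0],[0,0,0],32]]'|egrep 'eef'; python3 plan.py 634.5 38.8 54
```

```text
eef_pos: [0.6329, 0.0376, 0.099]
eef_pos: [0.6335, 0.0372, 0.0998]
[0.2 0.3 0. ]
turn [-0.0007, -0.0004, 0.0035] shift [-0.6, 1.3, 45.8] t 71.85 at [633.8, 37.6, 99.9] op 32.1 q7 0.85
```

```bash
python3 -m crank '[[[0,0,0],[-0.6,1.3,15],32],[[0,0,0],[-0.6,1.3,30],32],[[0,0,0],[-0.6,1.3,40],32],[[0,0,0],[-0.6,1.3,45],32],[[0,0,0],[-0.6,1.3,45],32]]'|egrep 'eef|ft'; python3 -m crank '[[[0,0,0],[0,0,0],4],[[0,0,0],[0,0,0],4],[[0,0,0],[0,0,0],4],[[0,0,0],[0,0,0],4],[[0,0,0],[0,0,0],4]]' 30|egrep 'eef|ft|open|fing'
```

```text
eef_pos: [0.634, 0.0393, 0.0533]
ft_force: [0.8, -0.4, 0.5]
eef_pos: [0.6351, 0.0388, 0.0551]
ft_force: [0.3, -2.4, 2.0]
opening: 0.127
finger_force: 29.4
```

```bash
python3 -m crank '[[[0,0,0],[8,0,0],4],[[0,0,0],[25,0,0],4],[[0,0,0],[45,0,0],4],[[0,0,0],[65,0,0],4],[[0,0,0],[85,0,0],4],[[0,0,0],[105,0,0],4],[[0,0,0],[125,0,0],4],[[0,0,0],[145,0,0],4]]'|egrep 'eef|ft|open'; python3 -m crank '[[[0,0,0],[15,0,0],4],[[0,0,0],[27,0,0],4],[[0,0,0],[34,0,0],4],[[0,0,0],[36.5,0,0],4],[[0,0,0],[36.5,0,0],4],[[0,0,0],[36.5,0,0],4]]'|egrep 'eef|ft|open'
```

```text
eef_pos: [0.491, 0.0557, 0.0551]
ft_force: [3.8, -1.9, -5.2]
opening: 0.128
eef_pos: [0.4563, 0.0597, 0.055]
ft_force: [4.5, -3.6, -0.4]
opening: 0.121
```

```bash
python3 -m crank '[[[0,0,0],[0.3,-7,0],4],[[0,0,0],[0.3,-14,0],4],[[0,0,0],[0.3,-21,0],4],[[0,0,0],[0.3,-28,0],4],[[0,0,0],[0.3,-31,0],4],[[0,0,0],[0.3,-31,0],4],[[0,0,0],[0.3,-31,0],4]]'|egrep 'eef|ft|open'
```

```text
eef_pos: [0.4528, 0.0299, 0.055]
ft_force: [4.7, 0.6, -1.4]
opening: 0.122
```

```bash
python3 -m crank '[[[0,0,0],[0,-1,0],4],[[0,0,0],[0,-1.5,0],4],[[0,0,0],[0,-1.5,0],4]]'|egrep 'eef|ft|open'
```

```text
eef_pos: [0.4528, 0.0299, 0.055]
ft_force: [5.6, 3.3, -1.5]
opening: 0.125
```

```bash
python3 -m crank '[[[0,0,0],[-0.5,0.3,0],4],[[0,0,0],[-0.5,0.3,0],30],[[0,0,0],[-0.5,0.3,0],30],[[0,0,0],[-0.5,0.3,0],30],[[0,0,0],[-0.5,0.3,-30],30],[[0,0,0],[-0.5,0.3,-60],30],[[0,0,0],[0,-40,-70],30],[[0,0,0],[0,-90,-70],30]]'|egrep 'eef|ft|open'; python3 -m crank '[[[0,0,0],[0,-50,0],30],[[0,0,0],[0,-100,0],30],[[0,0,0],[0,-150,0],30],[[0,0,0],[0,-150,0],30],[[0,0,0],[0,-150,0],30],[[0,0,0],[0,-150,0],30]]'|egrep 'eef'; python3 chk.py; python3 - <<'E'
from h import *
f=lambda i,s:cv2.resize(cv2.convertScaleAbs(i,alpha=1.6),None,fx=s,fy=s,interpolation=cv2.INTER_CUBIC)
a=arm.camera('scene')[160:250,295:455];b=arm.camera('top')[190:245,175:335]
cv2.imwrite('pics/f1.png',np.vstack([f(a,4),f(b,4)]))
E
```

```text
eef_pos: [0.4417, -0.0611, 0.1263]
ft_force: [1.2, -1.4, -0.5]
opening: 0.353
eef_pos: [0.4236, -0.2099, 0.1247]
```

View pics/f1.png

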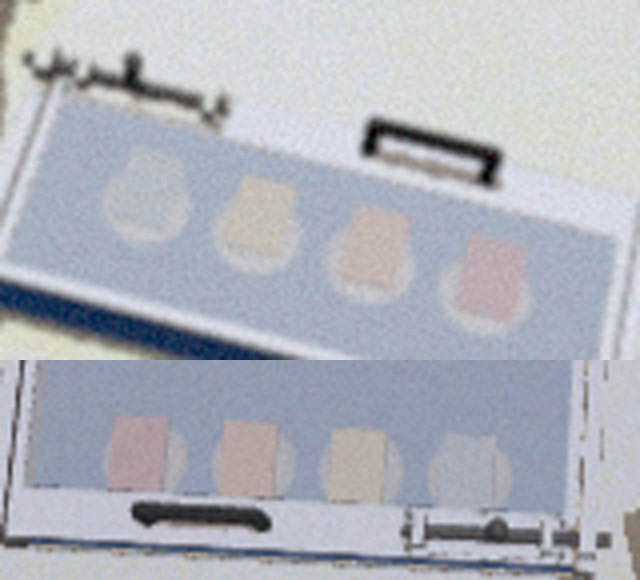

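The picture shows all four tiles on their domes under the closed cover. The knob is at scene pixel (328,174) and top pixel (299,232), the same as at the start, so the bolt is home.

```bash
python3 -c "
from workcell import arm
print(arm.read_state()['time_s']); print(arm.close_job())"
```

```text
77.05
the job is handed in; nothing more can be done
None
```

I handed the job in at 77 s: all four tiles sit on their own domes, measured within about 2 mm of centre where the cameras could measure it, with the cover closed and the bolt home; tile1, found knocked off after its first placing, was put back.

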